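Refit the drive pin and snap ring of a power-feeder wheel

ROBOT

A 6-joint arm with a two-finger parallel gripper is mounted at the origin on the work surface. World frame = base frame: x ahead of the robot, y to its left, z up, the work surface at z = 0. Lengths are in m, angles in degrees, forces in N, time in s.
With the tool pointing down it reaches from about 0.35 to 0.925 m from the base axis. Payload 6.4 kg.
Tool frame: the origin (TCP) lies midway between the tips of the shut fingers; the grasp point (between the pads) lies 19 mm behind it; z points along the fingers, y is the line along which they close (so a half turn about z gives the same grasp; the last joint's range is limited). The gripper opens to 94 mm and grips with 3 to 60 N. Pads are 16 mm wide; open, the fingers measure 119 mm over their backs; the gripper's body (75 mm by 177 mm) begins 78 mm behind the grasp point.
Start: joints at [53.165, 14.043, 89.255, -0, 76.702, -9.975], TCP at [0.294, 0.58, 0.205] pointing down, gripper open.
Joint ranges: [-179.41, 179.41], [-58.25, 129.5], [7.25, 145.43], [-54.29, 234.29], [11.92, 165.04], [-157.13, 157.13]. Speed limits (degrees/s): [147.25, 147.25, 180, 180, 180, 180].

INTERFACE

Orientations are given as a 3x3 rotation matrix whose columns are the frame's x, y, z axes.
In Python, from plant import robot gives the robot as it stands.
- The arm moves only by the tool carry_out, never from a script. Its argument "series" is a list of rows, each an object of numbers: "ax", "ay", "az": the turn, a rotation vector about the tool's x, y, z in rad; "dx", "dy", "dz": the shift along the tool's x, y, z in m; "claw": the closure, from 0 (fully open) to 1 (shut). A call has exactly 10 rows; each row shifts and turns the commanded pose from where the row before left it, along the tool's axes as they then stand; what a row does not reach is not made up. A row lasts 1/12 s, in which the tool goes at most 41.7 mm and 7.16 degrees, less where a joint would pass 70% of its speed; a pose out of reach is approached as far as the arm can. A call with a gripper value outside its range is refused whole. The fingers move at their own pace and stop on an object; "force" is the grip in N (left out, the last holds). Time passes only in rows, so rows that do not move let the fingers close, or fill a call up. It gives the time, the measured TCP pose, the force, the opening and the grip force at its end, in the units of the state.
- robot.state(): the state, without advancing time (a new reading comes with each control period).
- robot.capture(name): name is "side" or "top"; returns (picture, depth): 400x640x3 uint8, blue, green, red; 400x640 float32, m along the optical axis (not along the pixel's ray), 0 where there is no reading.
- robot.calibration(name): a dict with "fx", "fy", "cx", "cy" (pixels), "R" (3x3) and "t" (3): a world point X has camera coordinates R X + t. Camera axes: x right, y down, z forward; pixel columns grow to the right and rows downward; lengths in m; the calibration is good to about 2 mm. A picture is of the moment at which its call begins. calibration takes no time and is no camera call.
- robot.job_done(): hands the job in; it is judged then, once.
The state is a dict: "time": time; "joint_positions": joint angles; "joint_vel": joint speeds; "joint_efforts": joint torques, N m; "tool_pos": TCP position; "tool_rot": TCP orientation; "ft_force": force on the tool from outside, world axes, zero at the start; "moment": the same for the moment, N m; "gripper_width": opening from 0.0 (shut) to 1.0 (fully open); "grasp_force": force on a finger pad.
Only numpy, scipy, OpenCV 4.12 (cv2) and the standard library are available. Lean on these libraries where they do the work, as an engineer would, in place of code of your own. Each camera call takes 0.05 s, during which the arm holds its last target. There are 200 camera calls.

TASK

One wheel of the power feeder on the bench is still to be secured like its neighbour: take the headed drive pin from the drilled block, stand it fully home in the empty bore of that wheel's hub and let go of it. Then squeeze the snap-ring pliers, whose tips already stand in the eyes of the ring, lift the spread ring away, slide it over the wheel's stub and lay it flat on the thrust washer, level with the groove; finish there while still holding the pliers squeezed, so that the ring stays spread and does not snap in. Handle the ring only with the pliers and leave everything else on the bench where it is.

Things in the scene. Friction and masses are not known exactly. Their poses are not given: they have to be found in the camera images.
- pin_head (a point): Steel drive pin, 34 mm tall, 50 g: head 14 mm diameter x 10 mm on a shank 10 mm diameter x 24 mm, foot tapered over 4 mm. Point: middle of the head, 29 mm above the foot; z up. It stands in one end of a drilled wood block (110 x 50 x 36 mm), sunk 16 mm, underside of the head 8 mm above the block; x axis then runs along the block to the bolt, 68 mm away.
- bore (a point): Mouth of the empty 12 mm bore, through the hub of the open wheel; point on the flat hub face, 46 mm from the stub's axis; x axis straight away from that axis, z up. Home, the pin's head rests on the hub face (middle of the head 5 mm above this point). The stub (20 mm radius, 27 mm higher than the hub face) is close on the inner side: fingers fit when they close along y.
- groove (a point): On the open wheel's upright stub axis, half-way up a 4 mm ring lying on the thrust washer, i.e. 2 mm above the washer (50 mm diameter, 5 mm high, on the hub face). Above the washer the stub has a groove 37 mm diameter x 5 mm, a land 40 mm diameter x 12 mm, then a chamfer 5 mm high to 31 mm diameter. Stub top 20 mm above this point, hub face 7 mm below. z up.
- wheel_open: The wheel to be secured, fixed on the power feeder: aluminium hub, rubber tyre 132 mm diameter, 4 mm lower than the hub face. Origin on the stub's axis at the wheel's underside, 62 mm above the bench; z up, x towards the bore. Hub face 50 mm and stub top 77 mm above the origin. Either of the two places on the feeder.
- done_stub_top (a point): Top centre of the stub of the other wheel, an identical one already fitted with pin and ring and left alone; 140 mm from the open wheel's axis, same height as the open stub. The green feeder housing under both wheels is 60 mm high; its motor, on the far side, reaches 117 mm above the bench.
- handles (a point): Snap-ring pliers, 180 mm, 200 g, lying level across a wood sill and a batten. Point: midway between the black handles, half-way up them, the place to grip, 70 mm behind the pivot. x along the pliers to the jaws, y left, z up. Sleeves 12 mm high, flat-sided, from 40 mm ahead to 50 mm behind. Outer faces about 60 mm apart at rest; squeezed to the firm stop 28 mm, parallel.
- pliers: The pliers' pivot at half the height of the handles (42 mm above the bench at the start), axes as at the handles. Pushing the handles together spreads the jaws; under 12 N at each handle reaches the stop. They lie on wood 36 mm high, 110 mm wide: a sill from 44 mm behind the pivot forwards and a batten from 96 mm behind it backwards; the 52 mm gap between, at the place to grip, is empty down to the bench.
- ring_place (a point): Point fixed to the pliers, 135.8 mm ahead of the middle of the handles and 28.5 mm below it, about where the centre of the spread ring is carried. The jaws' legs are bent straight down: shoulders over the ring 26 mm, tips 33.5 mm below the middle of the handles. With the ring on the washer the stub's top is about 8 mm below the middle of the handles.
- ring_centre (a point): Snap ring: open ring of dark spring steel, 4 mm thick, 37 mm bore, 46 mm outside at rest, the pliers' tips in the two eyes beside its gap. Point: half-way up, where the stub's axis passes when the ring is spread; z up, x from gap to back, like the pliers' x. Starts 13.5 mm above the bench on the sill's low step. Spread to the stop it clears the 40 mm stub by over 1 mm all round.
- ring: The ring's back (38 g): origin at the centre of the resting ring on its underside, 3.9 mm towards the back from the other point, axes alike. Only the pull of the spread ring on the tips, by friction, carries it: it comes along while the handles stay squeezed, sagging about 1 mm, and drops off if they are let go.
- pin: The drive pin: origin at its foot, z up.
- pliers_left (a joint): Angle of the left half of the pliers: 0 at rest, about 0.23 rad squeezed to the stop (the right half moves alike).
- ring_left (a joint): Opening of the left arm of the ring: 0 at rest, about 0.26 rad when the pliers are squeezed to the stop; below 0.19 it rubs on the stub or does not pass.
- ring_right (a joint): The same for the right arm of the ring.
- tin: Grey tin, 64 mm diameter, 55 mm high, beyond the task's things; leave alone.
- spanner: Spanner, 170 mm, lying flat on the robot's side; leave alone.
- chisel: Chisel with blue handle, 255 mm, 27 mm high, lying on the robot's side of the feeder; leave alone.
- glue: White glue bottle, 56 mm diameter, 150 mm high, at the right; leave alone.
- old_tyre: Worn rubber tyre, 132 mm diameter, 44 mm high, at the right; leave alone.
- spare_washer: Spare washer, 50 mm diameter, 5 mm high, at the left; leave alone.
- offcut: Wood offcut, 90 x 45 x 20 mm, behind the sill; leave alone.
- bolt: Dark hexagon-headed bolt in the other end of the drilled block, origin at its foot, top 67 mm above the bench; leave alone.

How it is judged (in metres and radians):
On the way, in this order (a step that is already met when the one before it is completed fails the run):
1. the drive pin stands fully home in the open wheel's bore and is let go (horizontal distance between pin_head and bore below 0.003 m and z of pin_head in the frame of bore between 0.003 and 0.0065 m and angle between pin_head's own z axis and vertical below 0.1 rad and contact force between the fingers and pin below 0.3 N), for 0.2 s.
2. the ring is lifted clear of the sill on the pliers, spread (value of joint each of ring_left, ring_right above 0.2 rad and value of joint pliers_left above 0.17 rad and height (world z) of ring_centre above 0.05 m and contact force between pliers and ring above 1 N), for 0.2 s.
At the end, for the whole second after the job is handed in: Pliers still gripped (over 3 N) and squeezed (over 0.17 rad), off the wheel; ring held open over 0.20 rad each arm, within 5 mm of the stub axis, 2 mm of groove height, flat to 0.10 rad, still. Pin within 3 mm of the bore axis, upright to 0.10 rad, head within 1.5 mm of the hub face (horizontal distance between pin_head and bore below 0.003 m and z of pin_head in the frame of bore between 0.003 and 0.0065 m and angle between each of pin_head, ring_centre's own z axis and vertical below 0.1 rad and value of joint each of ring_left, ring_right above 0.2 rad and value of joint pliers_left above 0.17 rad and horizontal distance between ring_centre and groove below 0.005 m and z of ring_centre in the frame of groove between -0.002 and 0.002 m and contact force between the fingers and pliers above 3 N and contact force between pliers and ring above 1 N and contact force between pliers and wheel_open below 2 N and linear speed of ring below 0.02 m/s); the arm keeps its last pose, push and grip.
It fails at once if a bystander is pushed more than 30 mm from its place (distance of any of tin, spanner, chisel, glue, old_tyre, spare_washer, offcut, bolt from where it was at the start of the episode above 0.03 m).
It fails at once if the fingers handle the ring itself (contact force between the fingers and ring above 3 N).
It also fails if it takes over 67 s, if anything falls off the work surface, if the arm or the gripper's body presses on something with over 40 N, if the wrist force passes 120 N, or if a joint passes its speed limit or range.

## Working session

There is one attempt and no reset: what is moved stays moved. The work goes in short steps, Python scripts to look and compute and a tool call to move; the robot and the scene stay as the last step left them, time stands still between calls to the robot, and variables do not carry over. Pictures are saved under pics/ and viewed, at most 10 in all, crops included, and the job is handed in when it is done.

Besides the shell and the picture viewer there is one more tool, called as name(argument=value, ...), one argument or row to a line, values as JSON. carry_out: Moves the arm, as the interface text tells. Its arguments: {"type":"object","properties":{"series":{"type":"array","items":{"type":"object","properties":{"ax":{"type":"number"},"ay":{"type":"number"},"az":{"type":"number"},"dx":{"type":"number"},"dy":{"type":"number"},"dz":{"type":"number"},"claw":{"type":"number"}}}},"force":{"type":"number"}},"required":["series"]}

```bash
mkdir -p pics; ls; python3 - <<'E'
from plant import robot
import cv2,numpy as np
for n in("top","side"):
    p,d=robot.capture(n); cv2.imwrite(f"pics/{n}0.png",p); np.save(f"pics/{n}0.npy",d)
    c=robot.calibration(n); print(n,c)
s=robot.state();print(s)
E
```

```text
pics
top {'fx': 382.02884301025694, 'fy': 382.02884301025694, 'cx': 317.92915999010586, 'cy': 192.89948994631135, 'R': array([[ 2.17140869e-03, -9.99875861e-01, -1.56060175e-02],
       [-9.93161645e-01, -3.34647485e-04, -1.16746882e-01],
       [ 1.16727167e-01,  1.57528032e-02, -9.93039082e-01]]), 't': array([-0.02696211,  0.53793407,  1.31669915])}
side {'fx': 434.761617369381, 'fy': 434.761617369381, 'cx': 313.3141416675095, 'cy': 200.65739173209965, 'R': array([[ 0.99008777, -0.14021973,  0.0080395 ],
       [-0.0719979 , -0.55585745, -0.82815385],
       [ 0.12059232,  0.81936617, -0.56044319]]), 't': array([-0.54169691,  0.09689092,  1.25071331])}
{'time': 0.1, 'joint_positions': array([ 5.31655777e+01,  1.40788052e+01,  8.93182288e+01, -5.09291430e-04,
        7.67020033e+01, -9.97474573e+00]), 'joint_vel': array([ 0.01706666, -0.06310109, -0.07725935, -0.10608938, -0.01882561,
       -0.03355664]), 'joint_efforts': array([-4.88358273e-04, -4.16917956e+01, -3.15524876e+01,  6.87221764e-02,
        3.09980800e-02, -6.58664999e-05]), 'tool_pos': array([0.2933342 , 0.5794349 , 0.20446737]), 'tool_rot': array([[-8.92116499e-01,  4.51804264e-01, -1.02933522e-03],
       [ 4.51805343e-01,  8.92115466e-01, -1.38864814e-03],
       [ 2.90888716e-04, -1.70389507e-03, -9.99998506e-01]]), 'ft_force': array([-0.24284919, -0.27027917,  0.08699926]), 'moment': array([-0.00328216, -0.02067165, -0.02681214]), 'grasp_force': 0.0, 'gripper_width': 0.9965465972221559}
```

View pics/top0.png

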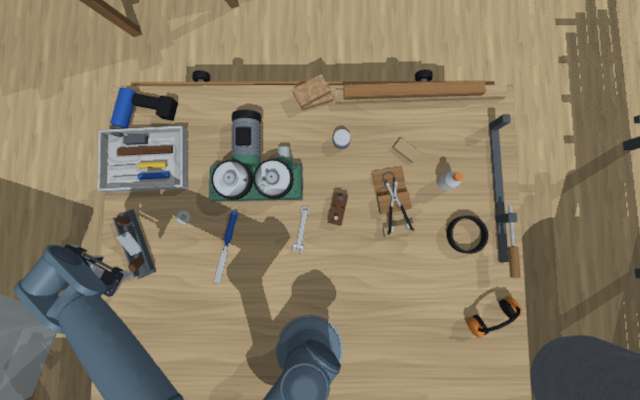

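View pics/side0.png

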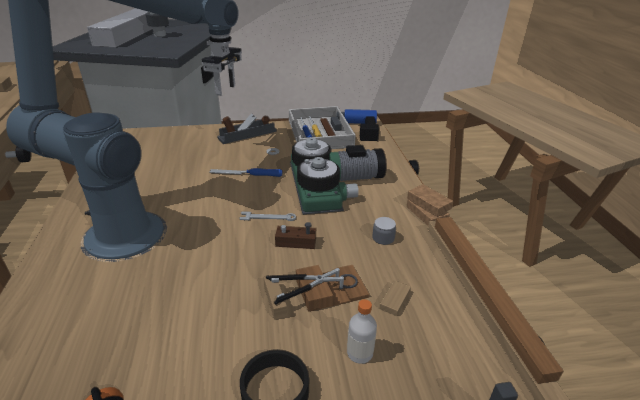

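The top view shows the wheels at about (232,179) and (273,179), the drilled block at (338,207), and the pliers at (392,200) with their jaws pointing away from the robot. The side view confirms this. I'll enlarge these areas.

```bash
cat > h.py <<'E'
import numpy as np,cv2
from plant import robot
def pix2w(n,u,v,z):
    """world point on the plane of height z seen at pixel u,v"""
    c=robot.calibration(n);R,t=c["R"],c["t"]
    r=R.T@np.array([(u-c["cx"])/c["fx"],(v-c["cy"])/c["fy"],1]);o=-R.T@t
    return o+r*(z-o[2])/r[2]
def w2pix(n,X):
    c=robot.calibration(n);p=c["R"]@np.asarray(X,float)+c["t"]
    return c["fx"]*p[0]/p[2]+c["cx"],c["fy"]*p[1]/p[2]+c["cy"]
def tri(a,b):
    """least squares point from top pixel a and side pixel b"""
    A=[];y=[]
    for n,(u,v) in(("top",a),("side",b)):
        c=robot.calibration(n);R,t=c["R"],c["t"]
        for w,k in(((u-c["cx"])/c["fx"],0),((v-c["cy"])/c["fy"],1)):
            A.append(R[k]-w*R[2]);y.append(w*t[2]-t[k])
    return np.linalg.lstsq(np.array(A),np.array(y),rcond=None)[0]
def crop(p,u0,v0,u1,v1,s,f):
    q=cv2.resize(p[v0:v1,u0:u1],None,fx=s,fy=s,interpolation=cv2.INTER_CUBIC)
    for u in range(u0,u1,10):
        cv2.putText(q,str(u),(int((u-u0+.5)*s),9),0,.33,(0,255,255),1);cv2.line(q,(int((u-u0+.5)*s),10),(int((u-u0+.5)*s),15),(0,255,255),1)
    for v in range(v0,v1,10):
        cv2.putText(q,str(v),(0,int((v-v0+.5)*s)+3),0,.33,(0,255,255),1);cv2.line(q,(22,int((v-v0+.5)*s)),(27,int((v-v0+.5)*s)),(0,255,255),1)
    cv2.imwrite(f,q)
E
python3 - <<'E'
from h import *
t=cv2.imread("pics/top0.png");s=cv2.imread("pics/side0.png")
crop(t,205,150,305,205,8,"pics/c1.png")
crop(t,322,160,422,240,7,"pics/c2.png")
crop(s,265,130,355,215,7,"pics/c3.png")
crop(s,255,215,385,310,6,"pics/c4.png")
E
```

```text
(no output)
```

View pics/c1.png

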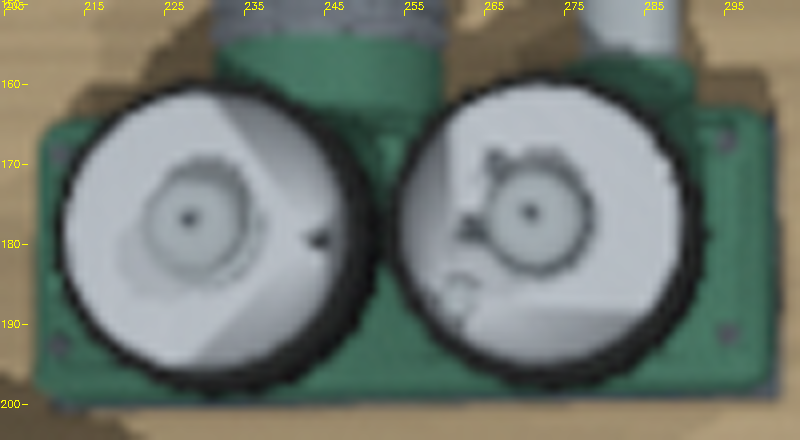

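View pics/c2.png

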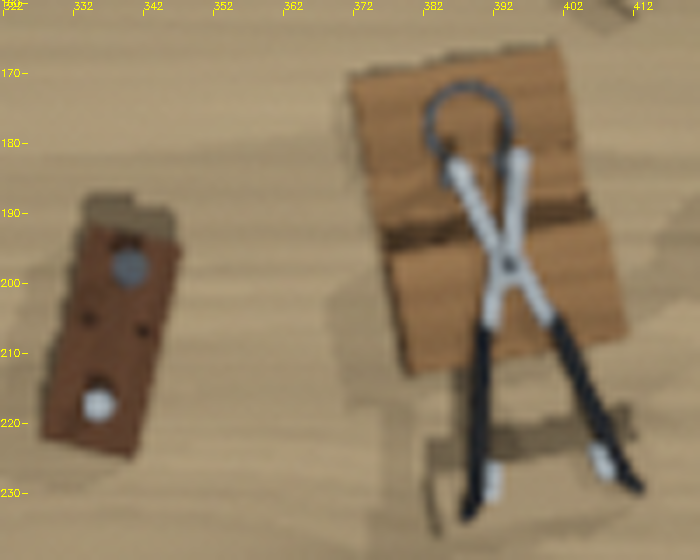

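View pics/c3.png

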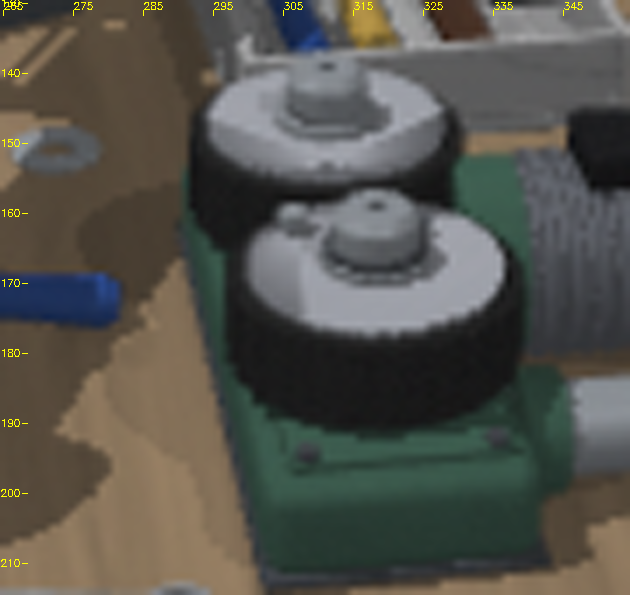

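View pics/c4.png

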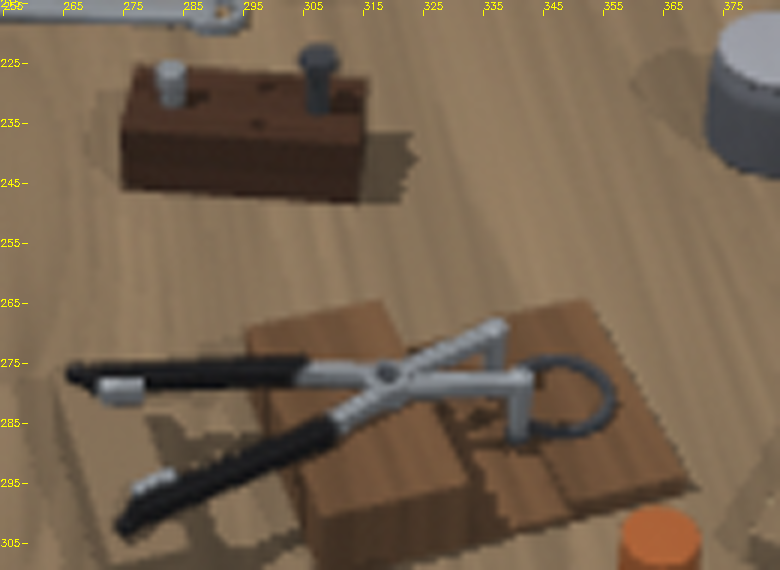

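Readings:
- **Open wheel:** it is the left one. Its stub top centre is at top (228.0,176.7) / side (311.1,138.8), and the bore is at top (244.2,179.2) / side (311.1,153.5).
- **Done wheel:** its stub top is at top (270.8,176) / side (318.2,158.9).
- **Pin head:** top (335.5,217.4) / side (283.2,225.5).
- **Bolt:** top (340.1,197.8).
- **Pliers pivot:** top (394.2,197.1) / side (319.2,276.7).

```bash
python3 - <<'E'
from h import *
np.set_printoptions(precision=4,suppress=True)
for n,a,b,z in(("stub",(228,176.75),(311.1,138.8),.139),("done",(270.75,176),(318.2,158.9),.139),("bore",(244.25,179.25),(311.1,153.5),.112),("pin",(335.5,217.4),(283.2,225.5),.054),("bolt",(340.07,197.8),(307.5,222.3),.067),("pivot",(394.2,197.1),(319.2,276.7),.048)):
    print(n,tri(a,b),pix2w("top",*a,z),pix2w("side",*b,z))
cr=lambda x,y:(322+x/7-.5,160+y/7-.5)
for n,x,y,z in(("lh front",490,325,.048),("lh rear",468,520,.048),("rh front",555,320,.048),("rh rear",640,490,.048),("lt",456,170,.046),("rt",520,160,.046),("ringback",466,86,.0155),("ringL",428,128,.0155),("ringR",508,118,.0155)):
    print(n,pix2w("top",*cr(x,y),z))
d=np.load("pics/top0.npy");c=robot.calibration("top")
# stub top by depth: points between 0.13 and .142
v,u=np.mgrid[0:400,0:640];P=np.stack([(u-c["cx"])/c["fx"]*d,(v-c["cy"])/c["fy"]*d,d],-1)
W=(P-c["t"])@c["R"]
np.save("pics/W.npy",W)
for n,(u0,v0) in(("stub",(228,177)),("done",(271,176)),("hub",(222,168)),("pin",(335,217)),("block",(336,207)),("bench",(300,150)),("sill",(385,205))):print(n,W[v0,u0],)
def cent(x,y,r,lo,hi):
    m=(np.hypot(W[...,0]-x,W[...,1]-y)<r)&(W[...,2]>lo)&(W[...,2]<hi)&(d>0);return m.sum(),W[m].mean(0) if m.any() else 0,(W[m].max(0)+W[m].min(0))/2 if m.any() else 0
s=pix2w("top",228,176.75,.139);print(cent(s[0],s[1],.03,.133,.15))
s=pix2w("top",270.75,176,.139);print(cent(s[0],s[1],.03,.133,.15))
s=pix2w("top",335.5,217.4,.054);print(cent(s[0],s[1],.015,.047,.06))
E
```

```text
stub [0.5773 0.2665 0.1391] [0.5784 0.2665 0.139 ] [0.5762 0.2664 0.139 ]
done [0.5801 0.1265 0.138 ] [0.5809 0.1263 0.139 ] [0.5789 0.1246 0.139 ]
bore [0.5723 0.2194 0.1088] [0.5743 0.2186 0.112 ] [0.569 0.213 0.112]
pin [ 0.4503 -0.0873  0.0534] [ 0.4505 -0.0873  0.054 ] [ 0.4501 -0.0881  0.054 ]
bolt [ 0.5163 -0.1026  0.0695] [ 0.5169 -0.1028  0.067 ] [ 0.5164 -0.0993  0.067 ]
pivot [ 0.5207 -0.2915  0.046 ] [ 0.5214 -0.2912  0.048 ] [ 0.5195 -0.2936  0.048 ]
lh front [ 0.4907 -0.2812  0.048 ]
lh rear [ 0.3948 -0.2686  0.048 ]
rh front [ 0.4932 -0.3133  0.048 ]
rh rear [ 0.4096 -0.3529  0.048 ]
lt [ 0.5683 -0.2663  0.046 ]
rt [ 0.5734 -0.2982  0.046 ]
ringback [ 0.6161 -0.2772  0.0155]
ringL [ 0.5943 -0.2574  0.0155]
ringR [ 0.5995 -0.2983  0.0155]
stub [0.5773 0.266  0.1407]
done [0.5807 0.1254 0.14  ]
hub [0.6121 0.2938 0.1143]
pin [ 0.4517 -0.0855  0.0569]
block [ 0.4878 -0.0897  0.0356]
bench [0.6986 0.0399 0.0052]
sill [ 0.495  -0.261   0.0347]
(np.int64(111), array([0.5781, 0.2659, 0.1403]), array([0.5796, 0.2656, 0.1396]))
(np.int64(114), array([0.5808, 0.1263, 0.1396]), array([0.5817, 0.1272, 0.139 ]))
(np.int64(12), array([ 0.4518, -0.0861,  0.0547]), array([ 0.4519, -0.0873,  0.0532]))
```

carry_out(
  series=[
    {"az": 0.1192,"claw": 0.5},
    {"az": 0.1192,"claw": 0.5},
    {"az": 0.1192,"claw": 0.5},
    {"az": 0.1192,"claw": 0.5},
    {"az": 0.1192,"claw": 0.5},
    {"az": 0.1192,"claw": 0.5},
    {"az": 0.1192,"claw": 0.5},
    {"az": 0.1192,"claw": 0.5},
    {"az": 0.1192,"claw": 0.5},
    {"az": 0.1192,"claw": 0.5},
  ],
  force=20,
)

```text
invalid input at $.series[0]: expected keys ax, ay, az, dx, dy, dz, claw
```

carry_out(
  series=[
    {"dx": -0.0325,"dy": 0.0108,"claw": 0.5},
    {"dx": -0.0325,"dy": 0.0108,"claw": 0.5},
    {"dx": -0.0325,"dy": 0.0108,"claw": 0.5},
    {"dx": -0.0325,"dy": 0.0108,"claw": 0.5},
    {"dx": -0.0325,"dy": 0.0108,"claw": 0.5},
    {"dx": -0.0325,"dy": 0.0108,"claw": 0.5},
    {"dx": -0.0325,"dy": 0.0108,"claw": 0.5},
    {"dx": -0.0325,"dy": 0.0108,"claw": 0.5},
    {"dx": -0.0325,"dy": 0.0108,"claw": 0.5},
    {"dx": -0.0325,"dy": 0.0108,"claw": 0.5},
  ],
)

```text
invalid input at $.series[0]: expected keys ax, ay, az, dx, dy, dz, claw
```

carry_out(
  series=[
    {"dx": -0.0325,"dy": 0.0108,"claw": 0.5},
    {"dx": -0.0325,"dy": 0.0108,"claw": 0.5},
    {"dx": -0.0325,"dy": 0.0108,"claw": 0.5},
    {"dx": -0.0325,"dy": 0.0108,"claw": 0.5},
    {"dx": -0.0325,"dy": 0.0108,"claw": 0.5},
    {"dx": -0.0325,"dy": 0.0108,"claw": 0.5},
    {"dx": -0.0325,"dy": 0.0108,"claw": 0.5},
    {"dx": -0.0325,"dy": 0.0108,"claw": 0.5},
    {"dx": -0.0325,"dy": 0.0108,"claw": 0.5},
    {"dx": -0.0325,"dy": 0.0108,"claw": 0.5},
  ],
)

```text
invalid input at $.series[0]: expected keys ax, ay, az, dx, dy, dz, claw
```

All keys are required in each row.

carry_out(
  series=[
    {"ax": 0,"ay": 0,"az": 0.1192,"dx": 0,"dy": 0,"dz": 0,"claw": 0.5},
    {"ax": 0,"ay": 0,"az": 0.1192,"dx": 0,"dy": 0,"dz": 0,"claw": 0.5},
    {"ax": 0,"ay": 0,"az": 0.1192,"dx": 0,"dy": 0,"dz": 0,"claw": 0.5},
    {"ax": 0,"ay": 0,"az": 0.1192,"dx": 0,"dy": 0,"dz": 0,"claw": 0.5},
    {"ax": 0,"ay": 0,"az": 0.1192,"dx": 0,"dy": 0,"dz": 0,"claw": 0.5},
    {"ax": 0,"ay": 0,"az": 0.1192,"dx": 0,"dy": 0,"dz": 0,"claw": 0.5},
    {"ax": 0,"ay": 0,"az": 0.1192,"dx": 0,"dy": 0,"dz": 0,"claw": 0.5},
    {"ax": 0,"ay": 0,"az": 0.1192,"dx": 0,"dy": 0,"dz": 0,"claw": 0.5},
    {"ax": 0,"ay": 0,"az": 0.1192,"dx": 0,"dy": 0,"dz": 0,"claw": 0.5},
    {"ax": 0,"ay": 0,"az": 0.1192,"dx": 0,"dy": 0,"dz": 0,"claw": 0.5},
  ],
  force=20,
)

```text
time: 0.93
tool_pos: [0.2935, 0.5796, 0.2048]
tool_rot: [[0.096, 0.995, -0.001], [0.995, -0.096, -0.001], [-0.001, -0.001, -1.0]]
ft_force: [0.4, 0.1, 0.3]
gripper_width: 0.499
grasp_force: 0.0
```

carry_out(
  series=[
    {"ax": 0,"ay": 0,"az": 0,"dx": -0.0325,"dy": 0.0108,"dz": 0,"claw": 0.5},
    {"ax": 0,"ay": 0,"az": 0,"dx": -0.0325,"dy": 0.0108,"dz": 0,"claw": 0.5},
    {"ax": 0,"ay": 0,"az": 0,"dx": -0.0325,"dy": 0.0108,"dz": 0,"claw": 0.5},
    {"ax": 0,"ay": 0,"az": 0,"dx": -0.0325,"dy": 0.0108,"dz": 0,"claw": 0.5},
    {"ax": 0,"ay": 0,"az": 0,"dx": -0.0325,"dy": 0.0108,"dz": 0,"claw": 0.5},
    {"ax": 0,"ay": 0,"az": 0,"dx": -0.0325,"dy": 0.0108,"dz": 0,"claw": 0.5},
    {"ax": 0,"ay": 0,"az": 0,"dx": -0.0325,"dy": 0.0108,"dz": 0,"claw": 0.5},
    {"ax": 0,"ay": 0,"az": 0,"dx": -0.0325,"dy": 0.0108,"dz": 0,"claw": 0.5},
    {"ax": 0,"ay": 0,"az": 0,"dx": -0.0325,"dy": 0.0108,"dz": 0,"claw": 0.5},
    {"ax": 0,"ay": 0,"az": 0,"dx": -0.0325,"dy": 0.0108,"dz": 0,"claw": 0.5},
  ],
)

```text
time: 1.77
tool_pos: [0.3717, 0.2449, 0.2051]
tool_rot: [[0.089, 0.996, -0.0], [0.996, -0.089, -0.0], [-0.0, -0.0, -1.0]]
ft_force: [0.7, 0.4, 1.2]
gripper_width: 0.502
grasp_force: 0.0
```

carry_out(
  series=[
    {"ax": 0,"ay": 0,"az": 0,"dx": -0.0325,"dy": 0.0108,"dz": 0,"claw": 0.5},
    {"ax": 0,"ay": 0,"az": 0,"dx": -0.0325,"dy": 0.0108,"dz": 0,"claw": 0.5},
    {"ax": 0,"ay": 0,"az": 0,"dx": -0.0325,"dy": 0.0108,"dz": 0,"claw": 0.5},
    {"ax": 0,"ay": 0,"az": 0,"dx": -0.0325,"dy": 0.0108,"dz": 0,"claw": 0.5},
    {"ax": 0,"ay": 0,"az": 0,"dx": -0.0325,"dy": 0.0108,"dz": 0,"claw": 0.5},
    {"ax": 0,"ay": 0,"az": 0,"dx": -0.0325,"dy": 0.0108,"dz": 0,"claw": 0.5},
    {"ax": 0,"ay": 0,"az": 0,"dx": -0.0325,"dy": 0.0108,"dz": 0,"claw": 0.5},
    {"ax": 0,"ay": 0,"az": 0,"dx": -0.0325,"dy": 0.0108,"dz": 0,"claw": 0.5},
    {"ax": 0,"ay": 0,"az": 0,"dx": -0.0325,"dy": 0.0108,"dz": 0,"claw": 0.5},
    {"ax": 0,"ay": 0,"az": 0,"dx": 0,"dy": 0,"dz": 0,"claw": 0.5},
  ],
)

```text
time: 2.6
tool_pos: [0.4432, -0.0579, 0.2054]
tool_rot: [[0.096, 0.995, 0.0], [0.995, -0.096, -0.001], [-0.001, 0.0, -1.0]]
ft_force: [0.4, 0.5, 0.3]
gripper_width: 0.499
grasp_force: 0.0
```

```bash
cat > st.py <<'E'
from h import *
import sys
np.set_printoptions(precision=4,suppress=True)
s=robot.state();R=s["tool_rot"]
print(s["time"],s["tool_pos"],"yaw_y",np.degrees(np.arctan2(R[1,1],R[0,1])),"z",R[:,2],"F",s["ft_force"],"w",s["gripper_width"]*94,"g",s["grasp_force"],"q",s["joint_positions"])
if len(sys.argv)>3:
    g=np.array([float(a) for a in sys.argv[1:4]]); print("tool shift to goal",R.T@(g-s["tool_pos"]))
E
python3 st.py .4504 -.0874 .1
```

```text
2.6 [ 0.4432 -0.0579  0.2054] yaw_y -5.49346890937586 z [ 0.     -0.0014 -1.    ] F [0.4396 0.5144 0.3458] w 46.92825353527805 g 0.0 q [-21.992  -14.6647 117.8464  -0.0776  76.7852 -16.4808]
tool shift to goal [-0.0285  0.01    0.1055]
```

carry_out(
  series=[
    {"ax": 0,"ay": 0,"az": 0,"dx": -0.0143,"dy": 0.005,"dz": 0.01,"claw": 0.5},
    {"ax": 0,"ay": 0,"az": 0,"dx": -0.0142,"dy": 0.005,"dz": 0.02,"claw": 0.5},
    {"ax": 0,"ay": 0,"az": 0,"dx": 0,"dy": 0,"dz": 0.025,"claw": 0.5},
    {"ax": 0,"ay": 0,"az": 0,"dx": 0,"dy": 0,"dz": 0.03,"claw": 0.5},
    {"ax": 0,"ay": 0,"az": 0,"dx": 0,"dy": 0,"dz": 0.03,"claw": 0.5},
    {"ax": 0,"ay": 0,"az": 0,"dx": 0,"dy": 0,"dz": 0.025,"claw": 0.5},
    {"ax": 0,"ay": 0,"az": 0,"dx": 0,"dy": 0,"dz": 0.015,"claw": 0.5},
    {"ax": 0,"ay": 0,"az": 0,"dx": 0,"dy": 0,"dz": 0.0075,"claw": 0.5},
    {"ax": 0,"ay": 0,"az": 0,"dx": 0,"dy": 0,"dz": 0,"claw": 0.5},
    {"ax": 0,"ay": 0,"az": 0,"dx": 0,"dy": 0,"dz": 0,"claw": 0.5},
  ],
)

```text
time: 3.43
tool_pos: [0.4501, -0.0826, 0.0433]
tool_rot: [[0.089, 0.996, 0.0], [0.996, -0.089, 0.0], [0.0, 0.0, -1.0]]
ft_force: [-0.0, -0.1, 0.2]
gripper_width: 0.497
grasp_force: 0.0
```

carry_out(
  series=[
    {"ax": 0,"ay": 0,"az": 0,"dx": 0,"dy": 0,"dz": 0,"claw": 0.8},
    {"ax": 0,"ay": 0,"az": 0,"dx": 0,"dy": 0,"dz": 0,"claw": 0.8},
    {"ax": 0,"ay": 0,"az": 0,"dx": 0,"dy": 0,"dz": 0,"claw": 1},
    {"ax": 0,"ay": 0,"az": 0,"dx": 0,"dy": 0,"dz": 0,"claw": 1},
    {"ax": 0,"ay": 0,"az": 0,"dx": 0,"dy": 0,"dz": 0,"claw": 1},
    {"ax": 0,"ay": 0,"az": 0,"dx": 0,"dy": 0,"dz": 0,"claw": 1},
    {"ax": 0,"ay": 0,"az": 0,"dx": 0,"dy": 0,"dz": 0,"claw": 1},
    {"ax": 0,"ay": 0,"az": 0,"dx": 0,"dy": 0,"dz": 0,"claw": 1},
    {"ax": 0,"ay": 0,"az": 0,"dx": 0,"dy": 0,"dz": 0,"claw": 1},
    {"ax": 0,"ay": 0,"az": 0,"dx": 0,"dy": 0,"dz": 0,"claw": 1},
  ],
)

```text
time: 4.27
tool_pos: [0.4503, -0.083, 0.0432]
tool_rot: [[0.09, 0.996, 0.001], [0.996, -0.09, -0.0], [-0.0, 0.001, -1.0]]
ft_force: [1.3, 0.2, 2.9]
gripper_width: 0.131
grasp_force: 20.0
```

```bash
python3 st.py .4504 -.0874 .15
```

```text
4.2667 [ 0.4503 -0.083   0.0432] yaw_y -5.15589769059108 z [ 0.0007 -0.0003 -1.    ] F [1.2826 0.2479 2.9318] w 12.30383746257077 g 20.00051736831665 q [-24.6782   0.893  122.7176   0.0031  56.349  -19.524 ]
tool shift to goal [-0.0044  0.0006 -0.1068]
```

carry_out(
  series=[
    {"ax": 0,"ay": 0,"az": 0,"dx": 0,"dy": 0,"dz": 0,"claw": 0.6},
    {"ax": 0,"ay": 0,"az": 0,"dx": 0,"dy": 0,"dz": 0,"claw": 0.6},
    {"ax": 0,"ay": 0,"az": 0,"dx": -0.0044,"dy": 0,"dz": 0.001,"claw": 0.6},
    {"ax": 0,"ay": 0,"az": 0,"dx": 0,"dy": 0,"dz": 0,"claw": 0.6},
    {"ax": 0,"ay": 0,"az": 0,"dx": 0,"dy": 0,"dz": 0,"claw": 1},
    {"ax": 0,"ay": 0,"az": 0,"dx": 0,"dy": 0,"dz": 0,"claw": 1},
    {"ax": 0,"ay": 0,"az": 0,"dx": 0,"dy": 0,"dz": 0,"claw": 1},
    {"ax": 0,"ay": 0,"az": 0,"dx": 0,"dy": 0,"dz": 0,"claw": 1},
    {"ax": 0,"ay": 0,"az": 0,"dx": 0,"dy": 0,"dz": 0,"claw": 1},
    {"ax": 0,"ay": 0,"az": 0,"dx": 0,"dy": 0,"dz": 0,"claw": 1},
  ],
)

```text
time: 5.1
tool_pos: [0.4498, -0.0873, 0.042]
tool_rot: [[0.09, 0.996, 0.001], [0.996, -0.09, -0.0], [-0.0, 0.001, -1.0]]
ft_force: [0.9, 0.8, -1.4]
gripper_width: 0.133
grasp_force: 20.0
```

```bash
python3 - <<'E'
from h import *
p,d=robot.capture("side");q,e=robot.capture("top")
crop(p,265,195,325,250,6,"pics/a.png");crop(q,310,190,370,245,6,"pics/b.png")
cv2.imwrite("pics/g1.png",np.hstack([cv2.imread("pics/a.png"),cv2.imread("pics/b.png")]))
E
python3 st.py .4504 -.0874 .15
```

```text
5.2 [ 0.4498 -0.0873  0.042 ] yaw_y -5.159025802465317 z [ 0.0007 -0.0002 -1.    ] F [ 1.2827 -0.1794 -0.7263] w 12.736488044318792 g 19.999906718730927 q [-25.2103   1.0734 122.6887   0.0092  56.1986 -20.0564]
tool shift to goal [-0.0001  0.0007 -0.108 ]
```

View pics/g1.png

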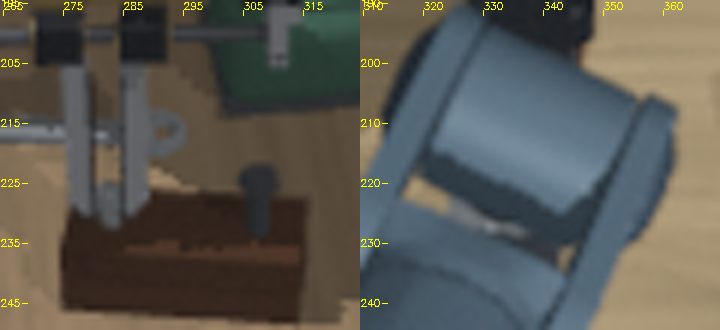

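The pin head at side (281,227) sits between the two fingertips, so the grasp is good.

carry_out(
  series=[
    {"ax": 0,"ay": 0,"az": 0,"dx": 0,"dy": 0,"dz": -0.005,"claw": 1},
    {"ax": 0,"ay": 0,"az": 0,"dx": 0,"dy": 0,"dz": -0.015,"claw": 1},
    {"ax": 0,"ay": 0,"az": 0,"dx": 0,"dy": 0,"dz": -0.025,"claw": 1},
    {"ax": 0,"ay": 0,"az": 0,"dx": 0,"dy": 0,"dz": -0.03,"claw": 1},
    {"ax": 0,"ay": 0,"az": 0,"dx": 0,"dy": 0,"dz": -0.03,"claw": 1},
    {"ax": 0,"ay": 0,"az": 0,"dx": 0,"dy": 0,"dz": -0.025,"claw": 1},
    {"ax": 0,"ay": 0,"az": 0,"dx": 0,"dy": 0,"dz": -0.015,"claw": 1},
    {"ax": 0,"ay": 0,"az": 0,"dx": 0.015,"dy": 0.005,"dz": 0,"claw": 1},
    {"ax": 0,"ay": 0,"az": 0,"dx": 0.025,"dy": 0.008,"dz": 0,"claw": 1},
    {"ax": 0,"ay": 0,"az": 0,"dx": 0.03,"dy": 0.009,"dz": 0,"claw": 1},
  ],
  force=30,
)

```text
time: 6.03
tool_pos: [0.4777, -0.0195, 0.1877]
tool_rot: [[0.092, 0.996, 0.0], [0.996, -0.092, -0.001], [-0.001, 0.0, -1.0]]
ft_force: [-0.3, -0.0, 1.0]
gripper_width: 0.131
grasp_force: 30.0
```

carry_out(
  series=[
    {"ax": 0,"ay": 0,"az": 0,"dx": 0.03,"dy": 0.009,"dz": 0,"claw": 1},
    {"ax": 0,"ay": 0,"az": 0,"dx": 0.03,"dy": 0.009,"dz": 0,"claw": 1},
    {"ax": 0,"ay": 0,"az": 0,"dx": 0.03,"dy": 0.009,"dz": 0,"claw": 1},
    {"ax": 0,"ay": 0,"az": 0,"dx": 0.03,"dy": 0.009,"dz": 0,"claw": 1},
    {"ax": 0,"ay": 0,"az": 0,"dx": 0.03,"dy": 0.009,"dz": 0,"claw": 1},
    {"ax": 0,"ay": 0,"az": 0,"dx": 0.03,"dy": 0.009,"dz": 0,"claw": 1},
    {"ax": 0,"ay": 0,"az": 0,"dx": 0.03,"dy": 0.009,"dz": 0,"claw": 1},
    {"ax": 0,"ay": 0,"az": 0,"dx": 0.025,"dy": 0.0075,"dz": 0,"claw": 1},
    {"ax": 0,"ay": 0,"az": 0,"dx": 0.0122,"dy": 0.003,"dz": 0,"claw": 1},
    {"ax": 0,"ay": 0,"az": 0,"dx": 0,"dy": 0,"dz": 0,"claw": 1},
  ],
)

```text
time: 6.87
tool_pos: [0.573, 0.2217, 0.1868]
tool_rot: [[0.087, 0.996, -0.001], [0.996, -0.087, -0.0], [-0.0, -0.001, -1.0]]
ft_force: [0.4, -0.2, -1.1]
gripper_width: 0.13
grasp_force: 30.0
```

carry_out(
  series=[
    {"ax": 0,"ay": 0,"az": 0,"dx": 0,"dy": 0,"dz": 0.01,"claw": 1},
    {"ax": 0,"ay": 0,"az": 0,"dx": 0,"dy": 0,"dz": 0.015,"claw": 1},
    {"ax": 0,"ay": 0,"az": 0,"dx": 0,"dy": 0,"dz": 0.01,"claw": 1},
    {"ax": 0,"ay": 0,"az": 0,"dx": 0,"dy": 0,"dz": 0,"claw": 1},
    {"ax": 0,"ay": 0,"az": 0,"dx": 0,"dy": 0,"dz": 0,"claw": 1},
    {"ax": 0,"ay": 0,"az": 0,"dx": 0,"dy": 0,"dz": 0,"claw": 1},
    {"ax": 0,"ay": 0,"az": 0,"dx": 0,"dy": 0,"dz": 0,"claw": 1},
    {"ax": 0,"ay": 0,"az": 0,"dx": 0,"dy": 0,"dz": 0,"claw": 1},
    {"ax": 0,"ay": 0,"az": 0,"dx": 0,"dy": 0,"dz": 0,"claw": 1},
    {"ax": 0,"ay": 0,"az": 0,"dx": 0,"dy": 0,"dz": 0,"claw": 1},
  ],
)

```text
time: 7.7
tool_pos: [0.5734, 0.2202, 0.1524]
tool_rot: [[0.09, 0.996, 0.001], [0.996, -0.09, 0.0], [0.0, 0.001, -1.0]]
ft_force: [0.0, 0.0, -0.5]
gripper_width: 0.132
grasp_force: 30.0
```

```bash
python3 st.py .5735 .2200 .15; python3 - <<'E'
from h import *
p,d=robot.capture("side");q,e=robot.capture("top")
crop(p,280,110,350,185,8,"pics/g2.png");cv2.imwrite("pics/top2.png",q)
for X in((.5735,.22,.112),(.5735,.22,.125)):print(w2pix("side",X))
E
```

```text
7.7 [0.5734 0.2202 0.1524] yaw_y -5.1528326997122536 z [ 0.0007  0.0001 -1.    ] F [ 0.0364  0.0359 -0.5158] w 12.40388235969449 g 29.99984174966812 q [10.442  12.2494 97.1444 -0.0031 70.5655 15.5958]
tool shift to goal [-0.0001  0.0001  0.0024]
(np.float64(312.15583011170725), np.float64(152.43080971892726))
(np.float64(312.1817023098247), np.float64(148.91211325968942))
```

View pics/g2.png

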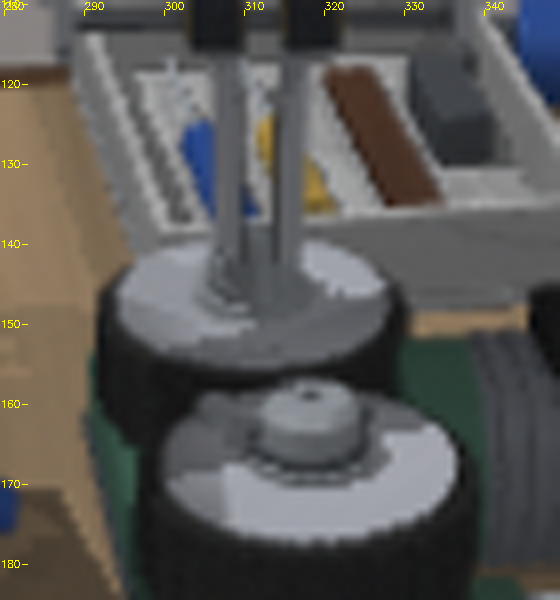

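The fingers at side columns 307–316 are centred at about 311.6, over the bore. The pin itself is hard to see against the grey background. I'll lower it slowly and watch the force.

carry_out(
  series=[
    {"ax": 0,"ay": 0,"az": 0,"dx": 0,"dy": 0,"dz": 0.008,"claw": 1},
    {"ax": 0,"ay": 0,"az": 0,"dx": 0,"dy": 0,"dz": 0.006,"claw": 1},
    {"ax": 0,"ay": 0,"az": 0,"dx": 0,"dy": 0,"dz": 0.003,"claw": 1},
    {"ax": 0,"ay": 0,"az": 0,"dx": 0,"dy": 0,"dz": 0.002,"claw": 1},
    {"ax": 0,"ay": 0,"az": 0,"dx": 0,"dy": 0,"dz": 0.001,"claw": 1},
    {"ax": 0,"ay": 0,"az": 0,"dx": 0,"dy": 0,"dz": 0.001,"claw": 1},
    {"ax": 0,"ay": 0,"az": 0,"dx": 0,"dy": 0,"dz": 0.001,"claw": 1},
    {"ax": 0,"ay": 0,"az": 0,"dx": 0,"dy": 0,"dz": 0.001,"claw": 1},
    {"ax": 0,"ay": 0,"az": 0,"dx": 0,"dy": 0,"dz": 0.001,"claw": 1},
    {"ax": 0,"ay": 0,"az": 0,"dx": 0,"dy": 0,"dz": 0,"claw": 1},
  ],
)

```text
time: 8.63
tool_pos: [0.5731, 0.2201, 0.1279]
tool_rot: [[0.09, 0.996, -0.0], [0.996, -0.09, -0.0], [-0.0, -0.0, -1.0]]
ft_force: [1.0, 0.7, -1.1]
gripper_width: 0.129
grasp_force: 30.0
```

carry_out(
  series=[
    {"ax": 0,"ay": 0,"az": 0,"dx": 0,"dy": 0,"dz": 0.003,"claw": 1},
    {"ax": 0,"ay": 0,"az": 0,"dx": 0,"dy": 0,"dz": 0.003,"claw": 1},
    {"ax": 0,"ay": 0,"az": 0,"dx": 0,"dy": 0,"dz": 0.002,"claw": 1},
    {"ax": 0,"ay": 0,"az": 0,"dx": 0,"dy": 0,"dz": 0.002,"claw": 1},
    {"ax": 0,"ay": 0,"az": 0,"dx": 0,"dy": 0,"dz": 0.002,"claw": 1},
    {"ax": 0,"ay": 0,"az": 0,"dx": 0,"dy": 0,"dz": 0.001,"claw": 1},
    {"ax": 0,"ay": 0,"az": 0,"dx": 0,"dy": 0,"dz": 0,"claw": 1},
    {"ax": 0,"ay": 0,"az": 0,"dx": 0,"dy": 0,"dz": 0,"claw": 1},
    {"ax": 0,"ay": 0,"az": 0,"dx": 0,"dy": 0,"dz": 0,"claw": 1},
    {"ax": 0,"ay": 0,"az": 0,"dx": 0,"dy": 0,"dz": 0,"claw": 1},
  ],
)

```text
time: 9.47
tool_pos: [0.5734, 0.2201, 0.1149]
tool_rot: [[0.09, 0.996, 0.001], [0.996, -0.09, 0.0], [0.0, 0.001, -1.0]]
ft_force: [2.2, -0.2, -2.8]
gripper_width: 0.128
grasp_force: 30.0
```

```bash
python3 st.py .5735 .2200 .113
```

```text
9.4667 [0.5734 0.2201 0.1149] yaw_y -5.158881411149424 z [ 0.0005  0.     -1.    ] F [ 2.1662 -0.1844 -2.8118] w 12.042307330735122 g 29.9994894862175 q [10.436  14.7212 98.441  -0.005  66.8068 15.5968]
tool shift to goal [-0.0001  0.0001  0.0019]
```

carry_out(
  series=[
    {"ax": 0,"ay": 0,"az": 0,"dx": 0,"dy": 0,"dz": 0.001,"claw": 1},
    {"ax": 0,"ay": 0,"az": 0,"dx": 0,"dy": 0,"dz": 0,"claw": 0.7},
    {"ax": 0,"ay": 0,"az": 0,"dx": 0,"dy": 0,"dz": 0,"claw": 0.6},
    {"ax": 0,"ay": 0,"az": 0,"dx": 0,"dy": 0,"dz": 0,"claw": 0.6},
    {"ax": 0,"ay": 0,"az": 0,"dx": 0,"dy": 0,"dz": -0.01,"claw": 0.6},
    {"ax": 0,"ay": 0,"az": 0,"dx": 0,"dy": 0,"dz": -0.02,"claw": 0.6},
    {"ax": 0,"ay": 0,"az": 0,"dx": 0,"dy": 0,"dz": -0.03,"claw": 0.6},
    {"ax": 0,"ay": 0,"az": 0,"dx": 0,"dy": 0,"dz": -0.025,"claw": 0.6},
    {"ax": 0,"ay": 0,"az": 0,"dx": -0.02,"dy": -0.005,"dz": -0.015,"claw": 0.6},
    {"ax": 0,"ay": 0,"az": 0,"dx": -0.03,"dy": -0.009,"dz": 0,"claw": 0.5},
  ],
)

```text
time: 10.3
tool_pos: [0.5573, 0.1728, 0.2197]
tool_rot: [[0.087, 0.996, 0.009], [0.996, -0.087, 0.001], [0.002, 0.009, -1.0]]
ft_force: [0.7, -0.9, -0.0]
gripper_width: 0.44
grasp_force: 0.0
```

carry_out(
  series=[
    {"ax": 0,"ay": 0,"az": 0,"dx": -0.03,"dy": -0.009,"dz": 0,"claw": 0.1},
    {"ax": 0,"ay": 0,"az": 0,"dx": -0.03,"dy": -0.009,"dz": 0,"claw": 0.1},
    {"ax": 0,"ay": 0,"az": 0,"dx": -0.03,"dy": -0.009,"dz": 0,"claw": 0.1},
    {"ax": 0,"ay": 0,"az": 0,"dx": -0.03,"dy": -0.009,"dz": 0,"claw": 0.1},
    {"ax": 0,"ay": 0,"az": 0,"dx": -0.03,"dy": -0.009,"dz": 0,"claw": 0.1},
    {"ax": 0,"ay": 0,"az": 0,"dx": -0.03,"dy": -0.009,"dz": 0,"claw": 0.1},
    {"ax": 0,"ay": 0,"az": 0,"dx": -0.03,"dy": -0.009,"dz": 0,"claw": 0.1},
    {"ax": 0,"ay": 0,"az": 0,"dx": -0.03,"dy": -0.009,"dz": 0,"claw": 0.1},
    {"ax": 0,"ay": 0,"az": 0,"dx": 0,"dy": 0,"dz": 0,"claw": 0.1},
    {"ax": 0,"ay": 0,"az": 0,"dx": 0,"dy": 0,"dz": 0,"claw": 0.1},
  ],
)

```text
time: 11.13
tool_pos: [0.4612, -0.062, 0.2148]
tool_rot: [[0.093, 0.996, 0.001], [0.996, -0.093, -0.0], [0.0, 0.001, -1.0]]
ft_force: [-0.3, -0.2, 0.2]
gripper_width: 0.899
grasp_force: 0.0
```

```bash
python3 st.py .452 -.3032 .15; python3 - <<'E'
from h import *
p,d=robot.capture("side");q,e=robot.capture("top")
crop(p,285,125,345,185,6,"pics/a.png");crop(q,205,150,265,210,6,"pics/b.png")
cv2.imwrite("pics/g3.png",np.hstack([cv2.imread("pics/a.png"),cv2.imread("pics/b.png")]))
E
```

```text
11.1333 [ 0.4612 -0.062   0.2148] yaw_y -5.326758882871349 z [ 0.001  -0.0001 -1.    ] F [-0.3355 -0.1828  0.1534] w 84.47281832033609 g 0.0 q [-21.6667 -12.2877 114.9084   0.0176  77.3236 -16.3438]
tool shift to goal [-0.241   0.0131  0.0648]
```

View pics/g3.png

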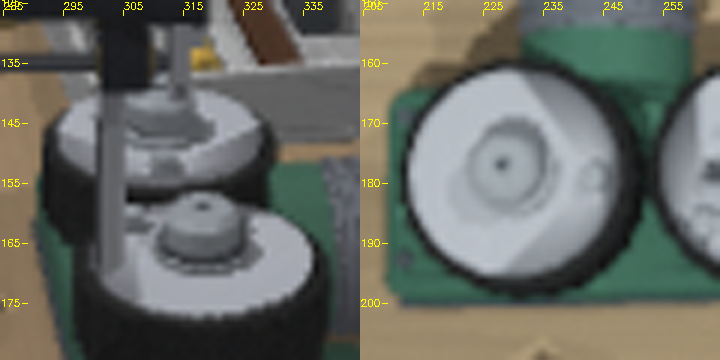

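The pin stands in the bore, with its head at top (244,179) / side (310.5,151.5). I'll check its height and re-check the pliers.

```bash
python3 - <<'E'
from h import *
np.set_printoptions(precision=4,suppress=True)
print(tri((244,179.0),(310.9,150.9)))
hs=[]
for i in range(4):
    p,d=robot.capture("top");c=robot.calibration("top")
    v,u=np.mgrid[0:400,0:640];P=np.stack([(u-c["cx"])/c["fx"]*d,(v-c["cy"])/c["fy"]*d,d],-1);W=(P-c["t"])@c["R"];hs.append(W)
W=np.median(hs,0)
print(W[175:184,239:250,2]*1e3)
# reference: done wheel's pin region
print(W[183:192,256:267,2]*1e3)
cv2.imwrite("pics/top3.png",p)
E
```

```text
[0.5715 0.2181 0.1192]
[[117.4562 115.3862 113.6203 114.5931 111.8164 113.2987 114.2718 115.9449
  109.3121 109.7213 109.5508]
 [116.2172 114.4991 112.9051 113.1306 112.6387 114.8483 113.8026 115.0399
  108.9325 108.7633 107.3338]
 [113.537  112.7168 116.6518 122.1941 123.347  121.744  112.1704 113.2281
  111.411  106.6649 107.5351]
 [114.3946 115.3801 123.4805 123.2067 125.4228 124.408  120.5419 114.6035
  111.1633 109.0032 105.6044]
 [115.6339 113.5712 124.444  124.8193 121.8646 123.8454 120.474  116.2997
  113.1821 108.8056 106.7492]
 [114.3089 114.752  113.0397 124.7978 123.6938 124.5686 116.1624 113.1691
  108.6102 110.8328 106.6714]
 [113.4298 110.2575 112.0692 111.9648 116.9006 112.1695 114.6784 112.1867
  109.4752 108.0143 107.0499]
 [114.1718 114.8105 117.1845 113.0094 117.029  116.502  112.3447 115.266
  108.2348 108.3974 109.7326]
 [113.7011 116.2329 114.0297 115.0328 114.1026 112.9609 113.545  113.2115
  108.9439 108.857  106.6235]]
[[113.3765 112.6701 114.4906 113.4302 112.405  113.5339 113.8658 115.2518
  112.1831 115.4696 113.176 ]
 [112.868  115.2974 115.6739 115.2111 113.9598 114.5727 114.0379 116.452
  113.7068 113.2029 113.5264]
 [108.5761 112.9857 111.5847 114.0987 122.5146 123.6721 123.06   115.9117
  113.8057 115.6083 111.4229]
 [106.5114 114.4032 115.9989 112.177  125.114  123.5056 123.1182 123.1695
  113.6018 112.8099 113.3887]
 [106.4679 108.1811 115.8016 113.3081 119.6172 125.1585 124.1488 122.5924
  115.0907 112.4688 113.2625]
 [108.7633 109.7915 107.227  114.5076 123.4056 122.0845 123.4313 119.6096
  112.1121 113.8868 116.7596]
 [107.7054 108.3482 108.6826 108.8931 113.615  112.9102 114.165  113.7473
  111.8069 115.7662 115.7216]
 [ 64.0217 107.2253 109.3158 107.5152 109.7267 112.6131 115.7729 110.9356
  112.8269 114.4338 113.9331]
 [ 61.8476  62.3272 106.8327 109.8223 108.6845 110.4607 113.6808 113.2052
  112.3977 112.8618 111.6456]]
```

The pin head height, about 124 mm in depth, matches the done wheel's pin, so it is home. Next I turn the tool to the pliers' direction.

carry_out(
  series=[
    {"ax": 0,"ay": 0,"az": 0.12,"dx": 0,"dy": 0,"dz": 0,"claw": 0},
    {"ax": 0,"ay": 0,"az": 0.12,"dx": 0,"dy": 0,"dz": 0,"claw": 0},
    {"ax": 0,"ay": 0,"az": 0.12,"dx": 0,"dy": 0,"dz": 0,"claw": 0},
    {"ax": 0,"ay": 0,"az": 0.12,"dx": 0,"dy": 0,"dz": 0,"claw": 0},
    {"ax": 0,"ay": 0,"az": 0.12,"dx": 0,"dy": 0,"dz": 0,"claw": 0},
    {"ax": 0,"ay": 0,"az": 0.12,"dx": 0,"dy": 0,"dz": 0,"claw": 0},
    {"ax": 0,"ay": 0,"az": 0.12,"dx": 0,"dy": 0,"dz": 0,"claw": 0},
    {"ax": 0,"ay": 0,"az": 0.12,"dx": 0,"dy": 0,"dz": 0,"claw": 0},
    {"ax": 0,"ay": 0,"az": 0.12,"dx": 0,"dy": 0,"dz": 0,"claw": 0},
    {"ax": 0,"ay": 0,"az": 0.12,"dx": 0,"dy": 0,"dz": 0,"claw": 0},
  ],
)

```text
time: 12.27
tool_pos: [0.4616, -0.0603, 0.2139]
tool_rot: [[0.962, 0.273, -0.0], [0.273, -0.962, 0.0], [-0.0, -0.0, -1.0]]
ft_force: [0.4, 0.7, 0.4]
gripper_width: 0.996
grasp_force: 0.0
```

carry_out(
  series=[
    {"ax": 0,"ay": 0,"az": 0.06,"dx": 0,"dy": 0,"dz": 0,"claw": 0},
    {"ax": 0,"ay": 0,"az": 0.06,"dx": 0,"dy": 0,"dz": 0,"claw": 0},
    {"ax": 0,"ay": 0,"az": 0,"dx": 0,"dy": 0.02,"dz": 0,"claw": 0},
    {"ax": 0,"ay": 0,"az": 0,"dx": 0,"dy": 0.03,"dz": 0,"claw": 0},
    {"ax": 0,"ay": 0,"az": 0,"dx": 0,"dy": 0.03,"dz": 0,"claw": 0},
    {"ax": 0,"ay": 0,"az": 0,"dx": 0,"dy": 0.03,"dz": 0,"claw": 0},
    {"ax": 0,"ay": 0,"az": 0,"dx": 0,"dy": 0.03,"dz": 0,"claw": 0},
    {"ax": 0,"ay": 0,"az": 0,"dx": 0,"dy": 0.03,"dz": 0,"claw": 0},
    {"ax": 0,"ay": 0,"az": 0,"dx": 0,"dy": 0,"dz": 0,"claw": 0},
    {"ax": 0,"ay": 0,"az": 0,"dx": 0,"dy": 0,"dz": 0,"claw": 0},
  ],
)

```text
time: 13.1
tool_pos: [0.4889, -0.2291, 0.2136]
tool_rot: [[0.987, 0.159, -0.001], [0.159, -0.987, 0.001], [-0.001, -0.001, -1.0]]
ft_force: [-0.2, 0.2, 0.3]
gripper_width: 1.001
grasp_force: 0.0
```

carry_out(
  series=[
    {"ax": 0,"ay": 0,"az": 0,"dx": -0.01,"dy": 0.02,"dz": 0.01,"claw": 0},
    {"ax": 0,"ay": 0,"az": 0,"dx": -0.01,"dy": 0.02,"dz": 0.02,"claw": 0},
    {"ax": 0,"ay": 0,"az": 0,"dx": -0.01,"dy": 0.02,"dz": 0.02,"claw": 0},
    {"ax": 0,"ay": 0,"az": 0,"dx": 0,"dy": 0,"dz": 0.02,"claw": 0},
    {"ax": 0,"ay": 0,"az": 0,"dx": 0,"dy": 0,"dz": 0.02,"claw": 0},
    {"ax": 0,"ay": 0,"az": 0,"dx": 0,"dy": 0,"dz": 0.01,"claw": 0},
    {"ax": 0,"ay": 0,"az": 0,"dx": 0,"dy": 0,"dz": 0,"claw": 0},
    {"ax": 0,"ay": 0,"az": 0,"dx": 0,"dy": 0,"dz": 0,"claw": 0},
    {"ax": 0,"ay": 0,"az": 0,"dx": 0,"dy": 0,"dz": 0,"claw": 0},
    {"ax": 0,"ay": 0,"az": 0,"dx": 0,"dy": 0,"dz": 0,"claw": 0},
  ],
)

```text
time: 13.93
tool_pos: [0.4697, -0.2931, 0.1157]
tool_rot: [[0.987, 0.161, 0.002], [0.161, -0.987, -0.002], [0.002, 0.002, -1.0]]
ft_force: [-0.5, -0.4, 0.1]
gripper_width: 0.999
grasp_force: 0.0
```

```bash
python3 st.py .452 -.3032 .0235
```

```text
13.9333 [ 0.4697 -0.2931  0.1157] yaw_y -80.74329049964007 z [ 0.0021 -0.002  -1.    ] F [-0.4999 -0.4374  0.0674] w 93.93189996553475 g 0.0 q [-43.7027   6.8694 107.4512   0.0016  65.5138  37.0398]
tool shift to goal [-0.0192  0.0069  0.0922]
```

carry_out(
  series=[
    {"ax": 0,"ay": 0,"az": 0,"dx": -0.01,"dy": 0.004,"dz": 0,"claw": 0},
    {"ax": 0,"ay": 0,"az": 0,"dx": -0.0092,"dy": 0.003,"dz": 0,"claw": 0},
    {"ax": 0,"ay": 0,"az": 0,"dx": 0,"dy": 0,"dz": 0.015,"claw": 0},
    {"ax": 0,"ay": 0,"az": 0,"dx": 0,"dy": 0,"dz": 0.02,"claw": 0},
    {"ax": 0,"ay": 0,"az": 0,"dx": 0,"dy": 0,"dz": 0.02,"claw": 0},
    {"ax": 0,"ay": 0,"az": 0,"dx": 0,"dy": 0,"dz": 0.02,"claw": 0},
    {"ax": 0,"ay": 0,"az": 0,"dx": 0,"dy": 0,"dz": 0.012,"claw": 0},
    {"ax": 0,"ay": 0,"az": 0,"dx": 0,"dy": 0,"dz": 0.005,"claw": 0},
    {"ax": 0,"ay": 0,"az": 0,"dx": 0,"dy": 0,"dz": 0,"claw": 0},
    {"ax": 0,"ay": 0,"az": 0,"dx": 0,"dy": 0,"dz": 0,"claw": 0},
  ],
)

```text
time: 14.77
tool_pos: [0.4511, -0.3034, 0.0227]
tool_rot: [[0.987, 0.16, 0.001], [0.16, -0.987, -0.001], [0.001, 0.001, -1.0]]
ft_force: [-0.3, -0.7, 0.5]
gripper_width: 0.998
grasp_force: 0.0
```

```bash
python3 st.py .452 -.3032 .0235;  python3 - <<'E'
from h import *
p,d=robot.capture("side")
crop(p,255,225,385,315,6,"pics/g4.png")
E
```

```text
14.7667 [ 0.4511 -0.3034  0.0227] yaw_y -80.80161281800665 z [ 0.0007 -0.0008 -1.    ] F [-0.2876 -0.6519  0.5158] w 93.85624904797582 g 0.0 q [-45.8827  13.9893 110.6945  -0.0023  55.2562  34.9202]
tool shift to goal [ 0.001  -0.0001 -0.0008]
```

View pics/g4.png

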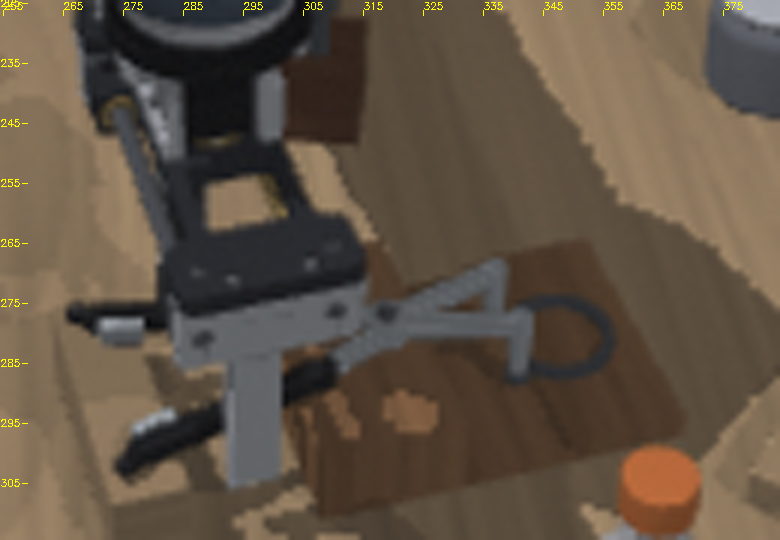

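The fingers straddle the handles in the gap, with the outer finger at side (297,295). Now I squeeze.

carry_out(
  series=[
    {"ax": 0,"ay": 0,"az": 0,"dx": 0,"dy": 0,"dz": 0,"claw": 0.3},
    {"ax": 0,"ay": 0,"az": 0,"dx": 0,"dy": 0,"dz": 0,"claw": 0.35},
    {"ax": 0,"ay": 0,"az": 0,"dx": 0,"dy": 0,"dz": 0,"claw": 0.4},
    {"ax": 0,"ay": 0,"az": 0,"dx": 0,"dy": 0,"dz": 0,"claw": 0.5},
    {"ax": 0,"ay": 0,"az": 0,"dx": 0,"dy": 0,"dz": 0,"claw": 0.6},
    {"ax": 0,"ay": 0,"az": 0,"dx": 0,"dy": 0,"dz": 0,"claw": 0.7},
    {"ax": 0,"ay": 0,"az": 0,"dx": 0,"dy": 0,"dz": 0,"claw": 0.8},
    {"ax": 0,"ay": 0,"az": 0,"dx": 0,"dy": 0,"dz": 0,"claw": 0.9},
    {"ax": 0,"ay": 0,"az": 0,"dx": 0,"dy": 0,"dz": 0,"claw": 1},
    {"ax": 0,"ay": 0,"az": 0,"dx": 0,"dy": 0,"dz": 0,"claw": 1},
  ],
  force=50,
)

```text
time: 15.65
tool_pos: [0.4514, -0.3036, 0.0225]
tool_rot: [[0.987, 0.16, 0.001], [0.16, -0.987, -0.002], [0.001, 0.002, -1.0]]
ft_force: [0.9, -2.6, 2.3]
gripper_width: 0.325
grasp_force: 10.1
```

```bash
python3 st.py; python3 - <<'E'
from h import *
p,d=robot.capture("side");q,e=robot.capture("top");cv2.imwrite("pics/top5.png",q)
a=p[245:310,290:370];b=q[155:220,360:430]
crop(p,290,245,370,310,5,"pics/a.png");crop(q,365,155,435,220,5,"pics/b.png")
cv2.imwrite("pics/g5.png",np.hstack([cv2.imread("pics/a.png"),cv2.imread("pics/b.png")]))
E
```

```text
15.65 [ 0.4514 -0.3036  0.0225] yaw_y -80.79689683934346 z [ 0.0014 -0.0016 -1.    ] F [ 0.9272 -2.6338  2.2853] w 30.53049308390896 g 10.120524913072586 q [-45.8636  14.0199 110.6804  -0.0099  55.1759  34.9389]
```

View pics/g5.png

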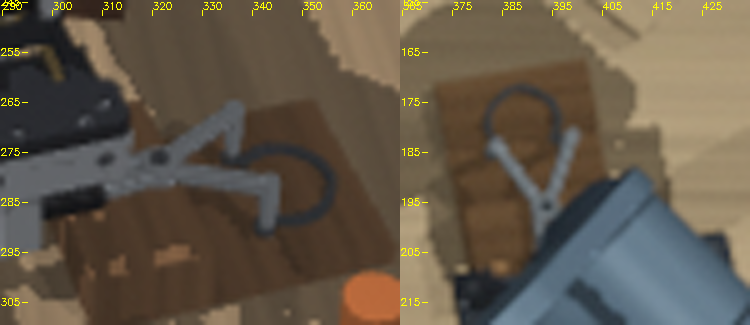

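The jaws have opened, with the tips at top (383.5,184) and (399,181) and the ring spread. I have now viewed 11 pictures, one more than the 10 allowed. I'll view no more and rely on numeric image code from here. Next I let the grip settle and lift.

carry_out(
  series=[
    {"ax": 0,"ay": 0,"az": 0,"dx": 0,"dy": 0,"dz": 0,"claw": 1},
    {"ax": 0,"ay": 0,"az": 0,"dx": 0,"dy": 0,"dz": 0,"claw": 1},
    {"ax": 0,"ay": 0,"az": 0,"dx": 0,"dy": 0,"dz": 0,"claw": 1},
    {"ax": 0,"ay": 0,"az": 0,"dx": 0,"dy": 0,"dz": 0,"claw": 1},
    {"ax": 0,"ay": 0,"az": 0,"dx": 0,"dy": 0,"dz": -0.002,"claw": 1},
    {"ax": 0,"ay": 0,"az": 0,"dx": 0,"dy": 0,"dz": -0.004,"claw": 1},
    {"ax": 0,"ay": 0,"az": 0,"dx": 0,"dy": 0,"dz": -0.006,"claw": 1},
    {"ax": 0,"ay": 0,"az": 0,"dx": 0,"dy": 0,"dz": -0.008,"claw": 1},
    {"ax": 0,"ay": 0,"az": 0,"dx": 0,"dy": 0,"dz": -0.01,"claw": 1},
    {"ax": 0,"ay": 0,"az": 0,"dx": 0,"dy": 0,"dz": -0.01,"claw": 1},
  ],
)

```text
time: 16.58
tool_pos: [0.4505, -0.3023, 0.0626]
tool_rot: [[0.987, 0.16, -0.001], [0.16, -0.987, 0.001], [-0.001, -0.001, -1.0]]
ft_force: [0.6, -0.0, -2.2]
gripper_width: 0.326
grasp_force: 49.9
```

carry_out(
  series=[
    {"ax": 0,"ay": 0,"az": 0,"dx": 0,"dy": 0,"dz": -0.012,"claw": 1},
    {"ax": 0,"ay": 0,"az": 0,"dx": 0,"dy": 0,"dz": -0.014,"claw": 1},
    {"ax": 0,"ay": 0,"az": 0,"dx": 0,"dy": 0,"dz": -0.016,"claw": 1},
    {"ax": 0,"ay": 0,"az": 0,"dx": 0,"dy": 0,"dz": -0.018,"claw": 1},
    {"ax": 0,"ay": 0,"az": 0,"dx": 0,"dy": 0,"dz": -0.018,"claw": 1},
    {"ax": 0,"ay": 0,"az": 0,"dx": 0,"dy": 0,"dz": -0.016,"claw": 1},
    {"ax": 0,"ay": 0,"az": 0,"dx": 0,"dy": 0,"dz": -0.014,"claw": 1},
    {"ax": 0,"ay": 0,"az": 0,"dx": 0,"dy": 0,"dz": -0.01,"claw": 1},
    {"ax": 0,"ay": 0,"az": 0,"dx": 0,"dy": 0,"dz": -0.005,"claw": 1},
    {"ax": 0,"ay": 0,"az": 0,"dx": 0,"dy": 0,"dz": 0,"claw": 1},
  ],
)

```text
time: 17.42
tool_pos: [0.4514, -0.3033, 0.1866]
tool_rot: [[0.987, 0.16, 0.002], [0.16, -0.987, -0.002], [0.002, 0.002, -1.0]]
ft_force: [0.2, 0.1, -2.4]
gripper_width: 0.321
grasp_force: 49.9
```

```bash
python3 st.py .444 .2446 .1825; python3 - <<'E'
from h import *
np.set_printoptions(precision=4,suppress=True,linewidth=200)
q,e=robot.capture("top");cv2.imwrite("pics/top6.png",q);p,d=robot.capture("side");cv2.imwrite("pics/side6.png",p)
s=robot.state();X=s["tool_pos"]+s["tool_rot"]@np.array([.1358,0,.0095])
print("expected ring",X,w2pix("top",X),w2pix("side",X))
u,v=map(round,w2pix("top",X));g=cv2.cvtColor(q,cv2.COLOR_BGR2GRAY)
print(u,v);print(g[v-14:v+14,u-14:u+15])
E
```

```text
17.4167 [ 0.4514 -0.3033  0.1866] yaw_y -80.78357000841342 z [ 0.0019 -0.0019 -1.    ] F [ 0.1879  0.058  -2.3822] w 30.13470315973426 g 49.87936019897461 q [-45.849    0.7305 105.94    -0.      73.1769  34.9344]
tool shift to goal [ 0.0805 -0.542   0.0031]
expected ring [ 0.5846 -0.2808  0.1749] (np.float64(397.80476048626497), np.float64(172.97224931665616)) (np.float64(347.39078908161514), np.float64(229.5610581416689))
398 173
[[102 102 102 100 101 101 101 100 101 100 101 100 100 101  96  93  86  83  82  82  81  81  78  76  73  79  89  96 100]
 [101 100 100 101 101 100  99  99 100 100  99  99  99  98  99  99  88  80  80  79  79  81  80  78  76  74  75  83  94]
 [101 101 100 100 100 101  99 100  98  99 100  99 100 100  97  98  94  91  90  85  80  79  79  79  79  76  74  74  80]
 [101 102 102 102 101 102 101 101 100 101 101 101 100  96  97  99 101 100 100  90  82  80  80  81  81  82  80  77  79]
 [100 102  99 101 100 100 100 100 101 101  94  84  80  77  77  82  89  95  99  96  91 110 119 119 119 101  81  87  93]
 [ 99  98  99  98  99  98  98 100  96  85  71  64  67  71  64  60  63 
[... 1967 characters left out ...]
 71  69  71  72  71  95 105 103 115 119 110  87  67  71  72  91 108 131 130 119 117 129 149 159 159 159]
 [ 85  72  70  68  70  70  66  67  96 110 108 105 116 120 103  80  76  78 108 122 125 114 111 121 136 146 149 149 149]
 [ 95  87  79  73  76  74  73  71 103 119 119 104 100 116 116 101  85  80 109 125 120 115 115 122 138 147 146 146 146]
 [114 115  97  77  79  78  77  78 108 123 122 102  86 105 117 115  95  78 105 120 112 112 117 129 143 148 148 149 149]
 [125 124 102  78  77  77  77  77 104 119 118  98  75  87 114 119 108  86 101 113 106 109 122 142 152 155 154 154 154]
 [119 119  96  76  75  74  74  72  87 107 114  93  73  76  95 116 119 101 110 115 112 116 125 148 159 160 159 160 144]]
```

carry_out(
  series=[
    {"ax": 0,"ay": 0,"az": 0,"dx": 0.0026,"dy": -0.005,"dz": 0,"claw": 1},
    {"ax": 0,"ay": 0,"az": 0,"dx": 0.0026,"dy": -0.01,"dz": 0,"claw": 1},
    {"ax": 0,"ay": 0,"az": 0,"dx": 0.0026,"dy": -0.015,"dz": 0,"claw": 1},
    {"ax": 0,"ay": 0,"az": 0,"dx": 0.0026,"dy": -0.02,"dz": 0,"claw": 1},
    {"ax": 0,"ay": 0,"az": 0,"dx": 0.0026,"dy": -0.02,"dz": 0,"claw": 1},
    {"ax": 0,"ay": 0,"az": 0,"dx": 0.0026,"dy": -0.02,"dz": 0,"claw": 1},
    {"ax": 0,"ay": 0,"az": 0,"dx": 0.0026,"dy": -0.02,"dz": 0,"claw": 1},
    {"ax": 0,"ay": 0,"az": 0,"dx": 0.0026,"dy": -0.02,"dz": 0,"claw": 1},
    {"ax": 0,"ay": 0,"az": 0,"dx": 0.0026,"dy": -0.02,"dz": 0,"claw": 1},
    {"ax": 0,"ay": 0,"az": 0,"dx": 0.0026,"dy": -0.02,"dz": 0,"claw": 1},
  ],
)

```text
time: 18.35
tool_pos: [0.4486, -0.1284, 0.1844]
tool_rot: [[0.987, 0.161, -0.001], [0.161, -0.987, 0.001], [-0.001, -0.001, -1.0]]
ft_force: [0.2, 0.2, -1.9]
gripper_width: 0.32
grasp_force: 49.9
```

carry_out(
  series=[
    {"ax": 0,"ay": 0,"az": 0,"dx": 0.0026,"dy": -0.02,"dz": 0,"claw": 1},
    {"ax": 0,"ay": 0,"az": 0,"dx": 0.0026,"dy": -0.02,"dz": 0,"claw": 1},
    {"ax": 0,"ay": 0,"az": 0,"dx": 0.0026,"dy": -0.02,"dz": 0,"claw": 1},
    {"ax": 0,"ay": 0,"az": 0,"dx": 0.0026,"dy": -0.02,"dz": 0,"claw": 1},
    {"ax": 0,"ay": 0,"az": 0,"dx": 0.0026,"dy": -0.02,"dz": 0,"claw": 1},
    {"ax": 0,"ay": 0,"az": 0,"dx": 0.0026,"dy": -0.02,"dz": 0,"claw": 1},
    {"ax": 0,"ay": 0,"az": 0,"dx": 0.0026,"dy": -0.02,"dz": 0,"claw": 1},
    {"ax": 0,"ay": 0,"az": 0,"dx": 0.0026,"dy": -0.02,"dz": 0,"claw": 1},
    {"ax": 0,"ay": 0,"az": 0,"dx": 0.0026,"dy": -0.02,"dz": 0,"claw": 1},
    {"ax": 0,"ay": 0,"az": 0,"dx": 0.0026,"dy": -0.02,"dz": 0,"claw": 1},
  ],
)

```text
time: 19.18
tool_pos: [0.4416, 0.0729, 0.1844]
tool_rot: [[0.987, 0.161, -0.001], [0.161, -0.987, 0.0], [-0.001, -0.001, -1.0]]
ft_force: [-0.1, 0.6, -2.4]
gripper_width: 0.323
grasp_force: 49.9
```

carry_out(
  series=[
    {"ax": 0,"ay": 0,"az": 0,"dx": 0.0026,"dy": -0.02,"dz": 0,"claw": 1},
    {"ax": 0,"ay": 0,"az": 0,"dx": 0.0026,"dy": -0.02,"dz": 0,"claw": 1},
    {"ax": 0,"ay": 0,"az": 0,"dx": 0.0026,"dy": -0.02,"dz": 0,"claw": 1},
    {"ax": 0,"ay": 0,"az": 0,"dx": 0.0026,"dy": -0.02,"dz": 0,"claw": 1},
    {"ax": 0,"ay": 0,"az": 0,"dx": 0.0026,"dy": -0.02,"dz": 0,"claw": 1},
    {"ax": 0,"ay": 0,"az": 0,"dx": 0.0026,"dy": -0.02,"dz": 0,"claw": 1},
    {"ax": 0,"ay": 0,"az": 0,"dx": 0.0026,"dy": -0.02,"dz": 0,"claw": 1},
    {"ax": 0,"ay": 0,"az": 0,"dx": 0.0026,"dy": -0.015,"dz": 0,"claw": 1},
    {"ax": 0,"ay": 0,"az": 0,"dx": 0.0026,"dy": -0.01,"dz": 0,"claw": 1},
    {"ax": 0,"ay": 0,"az": 0,"dx": 0.0026,"dy": -0.006,"dz": 0,"claw": 1},
  ],
)

```text
time: 20.02
tool_pos: [0.44, 0.2452, 0.1845]
tool_rot: [[0.987, 0.162, -0.001], [0.162, -0.987, 0.0], [-0.001, -0.0, -1.0]]
ft_force: [-0.1, -0.6, -2.3]
gripper_width: 0.326
grasp_force: 49.9
```

carry_out(
  series=[
    {"ax": 0,"ay": 0,"az": 0,"dx": 0,"dy": 0,"dz": 0.002,"claw": 1},
    {"ax": 0,"ay": 0,"az": 0,"dx": 0,"dy": 0,"dz": 0.004,"claw": 1},
    {"ax": 0,"ay": 0,"az": 0,"dx": 0,"dy": 0,"dz": 0.004,"claw": 1},
    {"ax": 0,"ay": 0,"az": 0,"dx": 0,"dy": 0,"dz": 0.002,"claw": 1},
    {"ax": 0,"ay": 0,"az": 0,"dx": 0,"dy": 0,"dz": 0,"claw": 1},
    {"ax": 0,"ay": 0,"az": 0,"dx": 0,"dy": 0,"dz": 0,"claw": 1},
    {"ax": 0,"ay": 0,"az": 0,"dx": 0,"dy": 0,"dz": 0,"claw": 1},
    {"ax": 0,"ay": 0,"az": 0,"dx": 0,"dy": 0,"dz": 0,"claw": 1},
    {"ax": 0,"ay": 0,"az": 0,"dx": 0,"dy": 0,"dz": 0,"claw": 1},
    {"ax": 0,"ay": 0,"az": 0,"dx": 0,"dy": 0,"dz": 0,"claw": 1},
  ],
)

```text
time: 20.85
tool_pos: [0.4413, 0.2437, 0.1731]
tool_rot: [[0.987, 0.16, 0.0], [0.16, -0.987, 0.0], [0.0, -0.0, -1.0]]
ft_force: [0.6, -1.6, -2.9]
gripper_width: 0.319
grasp_force: 49.9
```

```bash
python3 st.py .4418 .2442 .1745; python3 - <<'E'
from h import *
np.set_printoptions(precision=4,suppress=True,linewidth=220)
q,e=robot.capture("top");cv2.imwrite("pics/top7.png",q);p,d=robot.capture("side");cv2.imwrite("pics/side7.png",p)
s=robot.state();X=s["tool_pos"]+s["tool_rot"]@np.array([.138,0,.0095])
print("expected ring",X,"stub top",w2pix("top",(.578,.2664,.139)),w2pix("side",(.578,.2664,.139)))
for n,im in(("top",q),("side",p)):
    u,v=map(round,w2pix(n,X));g=cv2.cvtColor(im,cv2.COLOR_BGR2GRAY)
    print(n,w2pix(n,X),"origin",u-14,v-14);print(g[v-14:v+12,u-14:u+15])
E
```

```text
20.85 [0.4413 0.2437 0.1731] yaw_y -80.79249565728635 z [ 0.0003  0.0001 -1.    ] F [ 0.5879 -1.5719 -2.8799] w 30.020031255808117 g 49.87951576709747 q [ 16.0003  -3.9628 112.0074   0.0002  71.9352  96.7927]
tool shift to goal [ 0.0005 -0.0004 -0.0014]
expected ring [0.5775 0.2658 0.1636] stub top (np.float64(228.0254950996679), np.float64(176.8798197720478)) (np.float64(311.62865165845795), np.float64(138.77688595318017))
top (np.float64(226.29183930955162), np.float64(175.82070760331737)) origin 212 162
[[152 138 111  98  88  80  80  82  72  55  36  24  52  76  95 107 111 111 110 104  95  92  91  80  74  59  34  28  39]
 [150 125  96  96  88  80  72  62  50  31  53  90 109 116 124 127 128 125 126 124 115 108 108 106 105  98  84  58  34]
 [130 104  82  84  77  68  47  33  52  90 109 121 128 126 128 127 128 127 128 126 122 113 109 110 112 111 108  98  76]
 [ 97  83  77  80  71  49  29  50  96 121 127 127 128 127 128 127 127 127 127 126 126 121 115 112 113 113 113 113 106]
 [ 88  89  91  86  67  39  52  97 120 127 127 127 128 123 118 119 124 127 127 128 128 126 121 115 113 114 115 11
[... 4983 characters left out ...]
149 138 153 157 151 140 121  83  81  83  87  87  88  83  89 100 105 103  96 103 101  99  98  95  95  94]
 [112 112 113 109 105 110 108 102 100  91  86  84  73  53  57  73  74  85  92 105  93  91  93  93  94  93  94  94  93]
 [112 110  98  96  89  98  97  93  73  73  73  73  71  68  68  73  85  89  97 118  97  96  96  94  93  94  93  93  93]
 [110 105 100  99  98  99 100  96  77  80  82  86  85  87  90  92  94  93  93  98  98  98  98  97  97  95  93  93  93]
 [101 100 100 100  99 100  96  84  73  82  87  89  91  95 100 103  98  94  90  89  98  99  98  98  98  98  97  95  92]
 [ 87  98  99  97  85  85  84  75  70  74  79  83  88  91  94  97  92  88  86  88  99  98  98  99  98  98  97  95  81]]
```

```bash
cat > fit.py <<'E'
from h import *
from scipy.optimize import minimize
from scipy.ndimage import map_coordinates,gaussian_filter
import sys
np.set_printoptions(precision=4,suppress=True)
def fit(T,S,tool,R,names,free_z=True):
    im={"top":gaussian_filter(cv2.cvtColor(T,6).astype(float),.6),"side":gaussian_filter(cv2.cvtColor(S,6).astype(float),.6)}
    a=np.radians(np.arange(-75,76,5.));ex,ey=R[:,0],-R[:,1]
    def cost(q):
        x,y,z,r=q
        o=tool+R[:,0]*(.138+.0039+x)+ey*y-R[:,2]*(.0095*-1-z)*1
        P=o+r*(np.cos(a)[:,None]*ex+np.sin(a)[:,None]*ey);c=0
        for n in names:
            uv=np.array([w2pix(n,X) for X in P]);c+=map_coordinates(im[n],[uv[:,1],uv[:,0]],order=1).mean()
        return c+ (0 if free_z else 1e7*(z+.001)**2)
    best=min((minimize(cost,[x,y,-.001,r],method="Nelder-Mead",options=dict(xatol=1e-5,fatol=1e-3,initial_simplex=np.array([x,y,-.001,r])+np.vstack([np.zeros(4),np.eye(4)*.0015]))) for x in(-.003,0,.003) for y in(-.003,0,.002) for r in(.0215,.0235)),key=lambda m:m.fun)
    x,y,z,r=best.x
    # back of the ring band lies 24.65 mm ahead of ring_centre
    fwd=.138+.0039+x+r-.02465
    return dict(ahead=fwd,left=y,dz=z,r=r,cost=best.fun,centre=tool+R[:,0]*fwd+ey*y+np.array([0,0,-.0095+z]))
E
sed -i 's/-R\[:,2\]\*(.0095\*-1-z)\*1/+np.array([0,0,-.0095+z])/' fit.py
python3 - <<'E'
from fit import *
s=robot.state();R=s["tool_rot"];T=cv2.imread("pics/top7.png");S=cv2.imread("pics/side7.png")
for nm in(["top"],["side"],["top","side"]):print(nm,fit(T,S,s["tool_pos"],R,nm,len(nm)>1))
T=cv2.imread("pics/top6.png");S=cv2.imread("pics/side6.png")
R6=R;t6=np.array([.4514,-.3033,.1866])
for nm in(["top"],["side"],["top","side"]):print(nm,fit(T,S,t6,R6,nm,len(nm)>1))
E
```

```text
Traceback (most recent call last):
  File "fit.py", line 16, in fit
    best=min((minimize(cost,[x,y,-.001,r],method="Nelder-Mead",options=dict(xatol=1e-5,fatol=1e-3,initial_simplex=np.array([x,y,-.001,r])+np.vstack([np.zeros(4),np.eye(4)*.0015]))) for x in(-.003,0,.003) for y in(-.003,0,.002) for r in(.0215,.0235)),key=lambda m:m.fun)
  File "fit.py", line 16, in <genexpr>
    best=min((minimize(cost,[x,y,-.001,r],method="Nelder-Mead",options=dict(xatol=1e-5,fatol=1e-3,initial_simplex=np.array([x,y,-.001,r])+np.vstack([np.zeros(4),np.eye(4)*.0015]))) for x in(-.003,0,.003) for y in(-.003,0,.002) for r in(.0215,.0235)),key=lambda m:m.fun)
              ~~~~~~~~^^^^^^^^^^^^^^^^^^^^^^^^^^^^^^^^^^^^^^^^^^^^^^^^^^^^^^^^^^^^^^^^^^^^^^^^^^^^^^^^^^^^^^^^^^^^^^^^^^^^^^^^^^^^^^^^^^^^^^^^^^^^^^^^^^^^^^^^^^^^^^^^^^^^^^^^^^^^^^
  File "fit.py", line 14, in cost
    uv=np.array([w2pix(n,X) for X in P]);c+=map_coordinates(im[n],[uv[:,1],uv[:,0]],order=1).mean()
                 ~~~~~^^^^^
  File "h.py", line 9, in w2pix
    c=robot.calibration(n);p=c["R"]@np.asarray(X,float)+c["t"]
ValueError: time passes only in moves, steps and waits
```

```bash
cat >> h.py <<'E'
CAL={n:robot.calibration(n) for n in("top","side")}
def w2pix(n,X):
    c=CAL[n];p=c["R"]@np.asarray(X,float)+c["t"]
    return c["fx"]*p[0]/p[2]+c["cx"],c["fy"]*p[1]/p[2]+c["cy"]
E
python3 - <<'E'
from fit import *
s=robot.state();R=s["tool_rot"];T=cv2.imread("pics/top7.png");S=cv2.imread("pics/side7.png")
for nm in(["top"],["side"],["top","side"]):print(nm,fit(T,S,s["tool_pos"],R,nm,len(nm)>1))
T=cv2.imread("pics/top6.png");S=cv2.imread("pics/side6.png")
R6=R;t6=np.array([.4514,-.3033,.1866])
for nm in(["top"],["side"],["top","side"]):print(nm,fit(T,S,t6,R6,nm,len(nm)>1))
E
```

```text
['top'] {'ahead': np.float64(0.14036338441973042), 'left': np.float64(3.730742824684501e-05), 'dz': np.float64(-0.00099908769782391), 'r': np.float64(0.023475997280515054), 'cost': np.float64(87.19329184184932), 'centre': array([0.5798, 0.2662, 0.1626])}
['side'] {'ahead': np.float64(0.13672575472428425), 'left': np.float64(-0.006190723003809835), 'dz': np.float64(-0.0010013135491114588), 'r': np.float64(0.025589487173376106), 'cost': np.float64(72.74479078353662), 'centre': array([0.5772, 0.2595, 0.1626])}
['top', 'side'] {'ahead': np.float64(0.14028233896544487), 'left': np.float64(0.0012835145974917153), 'dz': np.float64(-0.004950616419303047), 'r': np.float64(0.024388568473634818), 'cost': np.float64(162.2545053189928), 'centre': array([0.5795, 0.2674, 0.1586])}
['top'] {'ahead': np.float64(0.14071002858090087), 'left': np.float64(0.0004858129071079299), 'dz': np.float64(-0.0010007385786800955), 'r': np.float64(0.016676591585339705), 'cost': np.float64(75.65565496029333), 'centre': array([ 0.5902, -0.2803,  0.1761])}
['side'] {'ahead': np.float64(0.1359617201929391), 'left': np.float64(-0.006189397900063178), 'dz': np.float64(-0.001024108506980322), 'r': np.float64(-4.4472902425524257e-07), 'cost': np.float64(55.86668737669352), 'centre': array([ 0.5866, -0.2876,  0.1761])}
['top', 'side'] {'ahead': np.float64(0.14053776335111431), 'left': np.float64(0.0004600061243542901), 'dz': np.float64(-0.007067967199973432), 'r': np.float64(0.019339146158096926), 'cost': np.float64(140.70109087797854), 'centre': array([ 0.5901, -0.2803,  0.1701])}
```

```bash
cat > rays.py <<'E'
from h import *
from scipy.ndimage import map_coordinates
np.set_printoptions(precision=1,suppress=True,linewidth=200)
def rays(T,o,R,th):
    """distance of the dark band from o along rays in the ring plane, mm"""
    g=cv2.cvtColor(T,6).astype(float);out=[]
    rr=np.arange(.016,.031,.0005)
    for t in np.radians(th):
        d=np.cos(t)*R[:,0]-np.sin(t)*R[:,1]
        uv=np.array([w2pix("top",o+r*d) for r in rr]);p=map_coordinates(g,[uv[:,1],uv[:,0]],order=1)
        k=p.argmin();w=np.clip(p[k]+18-p,0,None)*(abs(np.arange(len(rr))-k)<7);out.append((w*rr).sum()/w.sum()*1e3)
    return np.array(out)
def analyse(f,tool,R,ahead=.1419,z=-.0105):
    o=tool+R[:,0]*ahead+np.array([0,0,z]);th=np.arange(-80,81,10);r=rays(cv2.imread(f),o,R,th);print(th);print(r)
    x=r*np.cos(np.radians(th));y=r*np.sin(np.radians(th))
    for m in(abs(th)<=80,abs(th)<=50):
        A=np.c_[2*x[m],2*y[m],np.ones(m.sum())];c=np.linalg.lstsq(A,x[m]**2+y[m]**2,rcond=None)[0]
        rad=np.sqrt(c[2]+c[0]**2+c[1]**2);print("circle centre",c[:2],"r",rad,"back ahead",ahead*1e3+c[0]+rad)
E
python3 - <<'E'
from rays import *
s=robot.state();R=s["tool_rot"]
analyse("pics/top7.png",s["tool_pos"],R)
analyse("pics/top6.png",np.array([.4514,-.3033,.1866]),R)
E
```

```text
[-80 -70 -60 -50 -40 -30 -20 -10   0  10  20  30  40  50  60  70  80]
[24.1 24.1 23.5 23.3 22.8 23.3 23.  22.9 22.9 23.  22.8 23.2 23.2 23.6 24.  23.7 25.2]
circle centre [-2.   0.2] r 24.8135750403367 back ahead 164.7448227066969
circle centre [-1.3  0.2] r 24.199982764171924 back ahead 164.8304946090871
[-80 -70 -60 -50 -40 -30 -20 -10   0  10  20  30  40  50  60  70  80]
[24.  23.3 22.5 21.2 21.7 22.4 22.3 22.2 22.6 23.  22.9 23.1 23.2 23.9 22.4 18.4 27.3]
circle centre [-1.2  0.6] r 23.61123159808432 back ahead 164.29762501152456
circle centre [0.5 1.3] r 22.177183475085485 back ahead 164.58870213795444
```

The ray measurement on the top image gives these results:
- **Band:** a clean circle with radius about 24.5 mm, consistent with a fully spread ring.
- **Ring centre:** about 140 mm ahead of the TCP and 0.2 mm to the left, at about (0.5796, 0.2661).

The stub is at about (0.578, 0.2664), so I correct by −1.2 mm and descend.

carry_out(
  series=[
    {"ax": 0,"ay": 0,"az": 0,"dx": -0.0012,"dy": -0.0004,"dz": 0.002,"claw": 1},
    {"ax": 0,"ay": 0,"az": 0,"dx": 0,"dy": 0,"dz": 0.003,"claw": 1},
    {"ax": 0,"ay": 0,"az": 0,"dx": 0,"dy": 0,"dz": 0.004,"claw": 1},
    {"ax": 0,"ay": 0,"az": 0,"dx": 0,"dy": 0,"dz": 0.004,"claw": 1},
    {"ax": 0,"ay": 0,"az": 0,"dx": 0,"dy": 0,"dz": 0.003,"claw": 1},
    {"ax": 0,"ay": 0,"az": 0,"dx": 0,"dy": 0,"dz": 0.002,"claw": 1},
    {"ax": 0,"ay": 0,"az": 0,"dx": 0,"dy": 0,"dz": 0,"claw": 1},
    {"ax": 0,"ay": 0,"az": 0,"dx": 0,"dy": 0,"dz": 0,"claw": 1},
    {"ax": 0,"ay": 0,"az": 0,"dx": 0,"dy": 0,"dz": 0,"claw": 1},
    {"ax": 0,"ay": 0,"az": 0,"dx": 0,"dy": 0,"dz": 0,"claw": 1},
  ],
)

```text
time: 21.78
tool_pos: [0.4402, 0.244, 0.1552]
tool_rot: [[0.987, 0.16, 0.001], [0.16, -0.987, 0.0], [0.001, -0.0, -1.0]]
ft_force: [0.6, -0.1, -1.8]
gripper_width: 0.323
grasp_force: 49.9
```

```bash
python3 st.py; python3 - <<'E'
from rays import *
q,e=robot.capture("top");cv2.imwrite("pics/top8.png",q);s=robot.state()
analyse("pics/top8.png",s["tool_pos"],s["tool_rot"],.1401)
np.set_printoptions(precision=4)
R=s["tool_rot"];print("ring centre",s["tool_pos"]+R[:,0]*.1401)
# stub-top edge: bright disc seen through the ring
g=cv2.cvtColor(q,6);print(g[166:190,216:242])
E
```

```text
21.7833 [0.4402 0.244  0.1552] yaw_y -80.78747633744256 z [ 0.0005  0.0002 -1.    ] F [ 0.6492 -0.1123 -1.8457] w 30.316154670478706 g 49.879446029663086 q [ 16.0674  -2.8855 112.9694   0.0002  69.8839  96.8549]
[-80 -70 -60 -50 -40 -30 -20 -10   0  10  20  30  40  50  60  70  80]
[24.2 23.5 23.9 23.9 24.2 24.1 25.1 24.9 25.1 24.8 24.5 24.4 24.4 24.9 24.4 25.2 24.9]
circle centre [0.5 0.4] r 24.17051605918038 back ahead 164.7648193455724
circle centre [1.7 0.3] r 23.17133012546196 back ahead 164.93569790944647
ring centre [0.5784 0.2664 0.1553]
[[ 62  31  50  97 120 126 127 129 127 127 128 127 127 127 126 126 128 127 121 115 113 114 114 113 114 110]
 [ 46  50  96 122 127 126 127 128 128 128 128 128 128 128 127 127 128 129 127 119 115 116 115 114 115 116]
 [ 53  96 122 126 127 126 127 128 127 118 104  96  99 101 111 124 128 128 129 125 119 117 116 116 117 116]
 [ 97 120 127 128 128 127 128 118 102  84  65  64  69  68  76  95 111 125 128 128 125 121 117 117 118 119]
 [131 126 128 128 127 127 114  87  79  79  96 110 112 108  89  70  75 100 121 129 128 123 120 117 120 121]
 [153 126 128 
[... 1319 characters left out ...]
  92  92  92 105 113 111 106 104 112 124 129 128 123 119]
 [120 125 118 110 108  99 103 108 107 104  99  95  92  93  93 106 116 105 100 116 127 129 127 126 124 122]
 [120 128 119 113 116 110 109 110 108 109 107 103  99  97 103 112 112 110 117 127 130 127 123 121 120 120]
 [112 125 125 119 114 111 110 109 108 110 110 108 104 103 108 115 109 117 128 131 127 122 118 119 119 117]
 [ 99 121 130 126 117 112 113 113 118 117 109 108 107 106 111 114 113 124 130 127 121 114 115 115 115 113]
 [ 80 117 130 130 119 112 113 114 124 119 110 107 106 110 115 110 117 129 127 120 113 112 112 112 112 108]
 [ 55 109 129 129 123 118 115 114 118 116 110 107 108 112 118 108 119 127 118 111 110 110 109 109 107 106]]
```

The ring is concentric with the stub: the band's left and right columns are 220.3 and 235, and the stub dot is at 228. I continue down.

carry_out(
  series=[
    {"ax": 0,"ay": 0,"az": 0,"dx": 0,"dy": 0,"dz": 0.001,"claw": 1},
    {"ax": 0,"ay": 0,"az": 0,"dx": 0,"dy": 0,"dz": 0.002,"claw": 1},
    {"ax": 0,"ay": 0,"az": 0,"dx": 0,"dy": 0,"dz": 0.002,"claw": 1},
    {"ax": 0,"ay": 0,"az": 0,"dx": 0,"dy": 0,"dz": 0.002,"claw": 1},
    {"ax": 0,"ay": 0,"az": 0,"dx": 0,"dy": 0,"dz": 0.002,"claw": 1},
    {"ax": 0,"ay": 0,"az": 0,"dx": 0,"dy": 0,"dz": 0.002,"claw": 1},
    {"ax": 0,"ay": 0,"az": 0,"dx": 0,"dy": 0,"dz": 0.001,"claw": 1},
    {"ax": 0,"ay": 0,"az": 0,"dx": 0,"dy": 0,"dz": 0,"claw": 1},
    {"ax": 0,"ay": 0,"az": 0,"dx": 0,"dy": 0,"dz": 0,"claw": 1},
    {"ax": 0,"ay": 0,"az": 0,"dx": 0,"dy": 0,"dz": 0,"claw": 1},
  ],
)

```text
time: 22.67
tool_pos: [0.44, 0.2439, 0.143]
tool_rot: [[0.987, 0.16, -0.0], [0.16, -0.987, -0.0], [-0.0, 0.0, -1.0]]
ft_force: [-0.7, 0.2, -2.5]
gripper_width: 0.326
grasp_force: 49.9
```

```bash
python3 st.py; python3 - <<'E'
from rays import *
q,e=robot.capture("top");cv2.imwrite("pics/top9.png",q);s=robot.state()
analyse("pics/top9.png",s["tool_pos"],s["tool_rot"],.1401)
E
```

```text
22.6667 [0.44   0.2439 0.143 ] yaw_y -80.78748977341137 z [-0.0001 -0.0001 -1.    ] F [-0.7271  0.1672 -2.5239] w 30.609461185830245 g 49.884719252586365 q [ 16.0676  -2.004  113.5003  -0.003   68.5106  96.8562]
[-80 -70 -60 -50 -40 -30 -20 -10   0  10  20  30  40  50  60  70  80]
[24.4 24.1 24.1 23.6 23.5 24.  24.  23.7 24.  24.9 24.1 23.9 23.9 24.1 24.6 25.3 25. ]
circle centre [-0.8  0.4] r 24.74729843948319 back ahead 164.0389808256831
circle centre [1.3 0.3] r 22.877901642915816 back ahead 164.28825774253784
```

carry_out(
  series=[
    {"ax": 0,"ay": 0,"az": 0,"dx": 0,"dy": 0,"dz": 0.001,"claw": 1},
    {"ax": 0,"ay": 0,"az": 0,"dx": 0,"dy": 0,"dz": 0.002,"claw": 1},
    {"ax": 0,"ay": 0,"az": 0,"dx": 0,"dy": 0,"dz": 0.002,"claw": 1},
    {"ax": 0,"ay": 0,"az": 0,"dx": 0,"dy": 0,"dz": 0.002,"claw": 1},
    {"ax": 0,"ay": 0,"az": 0,"dx": 0,"dy": 0,"dz": 0.002,"claw": 1},
    {"ax": 0,"ay": 0,"az": 0,"dx": 0,"dy": 0,"dz": 0.001,"claw": 1},
    {"ax": 0,"ay": 0,"az": 0,"dx": 0,"dy": 0,"dz": 0,"claw": 1},
    {"ax": 0,"ay": 0,"az": 0,"dx": 0,"dy": 0,"dz": 0,"claw": 1},
    {"ax": 0,"ay": 0,"az": 0,"dx": 0,"dy": 0,"dz": 0,"claw": 1},
    {"ax": 0,"ay": 0,"az": 0,"dx": 0,"dy": 0,"dz": 0,"claw": 1},
  ],
)

```text
time: 23.55
tool_pos: [0.4399, 0.2439, 0.133]
tool_rot: [[0.987, 0.16, -0.0], [0.16, -0.987, 0.0], [-0.0, -0.0, -1.0]]
ft_force: [0.1, -0.1, -2.7]
gripper_width: 0.321
grasp_force: 49.9
```

carry_out(
  series=[
    {"ax": 0,"ay": 0,"az": 0,"dx": 0,"dy": 0,"dz": 0.0005,"claw": 1},
    {"ax": 0,"ay": 0,"az": 0,"dx": 0,"dy": 0,"dz": 0.0005,"claw": 1},
    {"ax": 0,"ay": 0,"az": 0,"dx": 0,"dy": 0,"dz": 0.0005,"claw": 1},
    {"ax": 0,"ay": 0,"az": 0,"dx": 0,"dy": 0,"dz": 0.0005,"claw": 1},
    {"ax": 0,"ay": 0,"az": 0,"dx": 0,"dy": 0,"dz": 0.0005,"claw": 1},
    {"ax": 0,"ay": 0,"az": 0,"dx": 0,"dy": 0,"dz": 0,"claw": 1},
    {"ax": 0,"ay": 0,"az": 0,"dx": 0,"dy": 0,"dz": 0,"claw": 1},
    {"ax": 0,"ay": 0,"az": 0,"dx": 0,"dy": 0,"dz": 0,"claw": 1},
    {"ax": 0,"ay": 0,"az": 0,"dx": 0,"dy": 0,"dz": 0,"claw": 1},
    {"ax": 0,"ay": 0,"az": 0,"dx": 0,"dy": 0,"dz": 0,"claw": 1},
  ],
)

```text
time: 24.38
tool_pos: [0.44, 0.2439, 0.1305]
tool_rot: [[0.987, 0.16, 0.0], [0.16, -0.987, 0.0], [0.0, -0.0, -1.0]]
ft_force: [0.3, -0.0, -3.2]
gripper_width: 0.324
grasp_force: 49.9
```

```bash
python3 st.py; python3 - <<'E'
from rays import *
q,e=robot.capture("top");cv2.imwrite("pics/top10.png",q);s=robot.state()
analyse("pics/top10.png",s["tool_pos"],s["tool_rot"],.1401)
fs=[robot.state()["ft_force"] for i in range(1)];print(fs)
E
```

```text
24.3833 [0.44   0.2439 0.1305] yaw_y -80.78712136130682 z [ 0.0001  0.0001 -1.    ] F [ 0.2589 -0.0031 -3.2446] w 30.46831099192748 g 49.88359451293945 q [ 16.0689  -1.0486 113.995    0.0023  67.0487  96.8551]
[-80 -70 -60 -50 -40 -30 -20 -10   0  10  20  30  40  50  60  70  80]
[23.4 23.9 23.7 23.9 23.6 23.8 24.3 25.5 25.6 24.7 25.  24.6 24.7 25.2 25.7 25.5 25.3]
circle centre [0.5 0.9] r 24.272565827287693 back ahead 164.9025629421588
circle centre [2.3 0.8] r 22.677633722269672 back ahead 165.11601320944268
[array([ 0.4, -0.3, -2.1])]
```

carry_out(
  series=[
    {"ax": 0,"ay": 0,"az": 0,"dx": 0,"dy": 0,"dz": 0.0005,"claw": 1},
    {"ax": 0,"ay": 0,"az": 0,"dx": 0,"dy": 0,"dz": 0.0005,"claw": 1},
    {"ax": 0,"ay": 0,"az": 0,"dx": 0,"dy": 0,"dz": 0.0002,"claw": 1},
    {"ax": 0,"ay": 0,"az": 0,"dx": 0,"dy": 0,"dz": 0,"claw": 1},
    {"ax": 0,"ay": 0,"az": 0,"dx": 0,"dy": 0,"dz": 0,"claw": 1},
    {"ax": 0,"ay": 0,"az": 0,"dx": 0,"dy": 0,"dz": 0,"claw": 1},
    {"ax": 0,"ay": 0,"az": 0,"dx": 0,"dy": 0,"dz": 0,"claw": 1},
    {"ax": 0,"ay": 0,"az": 0,"dx": 0,"dy": 0,"dz": 0,"claw": 1},
    {"ax": 0,"ay": 0,"az": 0,"dx": 0,"dy": 0,"dz": 0,"claw": 1},
    {"ax": 0,"ay": 0,"az": 0,"dx": 0,"dy": 0,"dz": 0,"claw": 1},
  ],
)

```text
time: 25.27
tool_pos: [0.44, 0.2439, 0.1293]
tool_rot: [[0.987, 0.16, 0.0], [0.16, -0.987, 0.0], [0.0, -0.0, -1.0]]
ft_force: [-0.0, 0.3, -2.4]
gripper_width: 0.319
grasp_force: 49.9
```

```bash
cat > avg.py <<'E'
from h import *
F=[];M=[];Z=[]
for i in range(8):
    robot.capture("top");s=robot.state();F.append(s["ft_force"]);M.append(s["moment"]);Z.append(s["tool_pos"][2])
print(np.mean(F,0).round(2),np.mean(M,0).round(3),np.mean(Z).round(5),s["time"])
E
python3 avg.py
```

```text
[ 0.11  0.02 -2.49] [-0.045  0.243 -0.012] 0.12926 25.6667
```

carry_out(
  series=[
    {"ax": 0,"ay": 0,"az": 0,"dx": 0,"dy": 0,"dz": 0.0004,"claw": 1},
    {"ax": 0,"ay": 0,"az": 0,"dx": 0,"dy": 0,"dz": 0.0003,"claw": 1},
    {"ax": 0,"ay": 0,"az": 0,"dx": 0,"dy": 0,"dz": 0,"claw": 1},
    {"ax": 0,"ay": 0,"az": 0,"dx": 0,"dy": 0,"dz": 0,"claw": 1},
    {"ax": 0,"ay": 0,"az": 0,"dx": 0,"dy": 0,"dz": 0,"claw": 1},
    {"ax": 0,"ay": 0,"az": 0,"dx": 0,"dy": 0,"dz": 0,"claw": 1},
    {"ax": 0,"ay": 0,"az": 0,"dx": 0,"dy": 0,"dz": 0,"claw": 1},
    {"ax": 0,"ay": 0,"az": 0,"dx": 0,"dy": 0,"dz": 0,"claw": 1},
    {"ax": 0,"ay": 0,"az": 0,"dx": 0,"dy": 0,"dz": 0,"claw": 1},
    {"ax": 0,"ay": 0,"az": 0,"dx": 0,"dy": 0,"dz": 0,"claw": 1},
  ],
)

```text
time: 26.5
tool_pos: [0.44, 0.2439, 0.1285]
tool_rot: [[0.987, 0.16, -0.0], [0.16, -0.987, -0.0], [-0.0, 0.0, -1.0]]
ft_force: [-0.1, -0.0, -2.1]
gripper_width: 0.324
grasp_force: 49.9
```

```bash
python3 avg.py
```

```text
[-0.43 -0.2  -1.77] [-0.015  0.279  0.003] 0.12856 26.9
```

carry_out(
  series=[
    {"ax": 0,"ay": 0,"az": 0,"dx": 0,"dy": 0,"dz": 0.0003,"claw": 1},
    {"ax": 0,"ay": 0,"az": 0,"dx": 0,"dy": 0,"dz": 0.0002,"claw": 1},
    {"ax": 0,"ay": 0,"az": 0,"dx": 0,"dy": 0,"dz": 0,"claw": 1},
    {"ax": 0,"ay": 0,"az": 0,"dx": 0,"dy": 0,"dz": 0,"claw": 1},
    {"ax": 0,"ay": 0,"az": 0,"dx": 0,"dy": 0,"dz": 0,"claw": 1},
    {"ax": 0,"ay": 0,"az": 0,"dx": 0,"dy": 0,"dz": 0,"claw": 1},
    {"ax": 0,"ay": 0,"az": 0,"dx": 0,"dy": 0,"dz": 0,"claw": 1},
    {"ax": 0,"ay": 0,"az": 0,"dx": 0,"dy": 0,"dz": 0,"claw": 1},
    {"ax": 0,"ay": 0,"az": 0,"dx": 0,"dy": 0,"dz": 0,"claw": 1},
    {"ax": 0,"ay": 0,"az": 0,"dx": 0,"dy": 0,"dz": 0,"claw": 1},
  ],
)

```text
time: 27.73
tool_pos: [0.44, 0.2439, 0.1281]
tool_rot: [[0.987, 0.16, -0.0], [0.16, -0.987, 0.0], [-0.0, -0.0, -1.0]]
ft_force: [-0.7, 0.5, -1.5]
gripper_width: 0.325
grasp_force: 49.9
```

```bash
python3 avg.py
```

```text
[-0.6  -0.09 -1.37] [-0.042  0.236 -0.017] 0.12806 28.1333
```

The upward contact force is about 1 N, and the TCP height of 0.1281 m puts the ring at 0.119 m. So the ring rests on the washer and the pliers are still squeezed at 50 N. I'll do a last numeric check and hand in.

```bash
python3 - <<'E'
from rays import *
q,e=robot.capture("top");cv2.imwrite("pics/top11.png",q);s=robot.state()
analyse("pics/top11.png",s["tool_pos"],s["tool_rot"],.1401)
print(s["time"],s["grasp_force"],s["gripper_width"]*94)
print(robot.job_done())
E
```

```text
[-80 -70 -60 -50 -40 -30 -20 -10   0  10  20  30  40  50  60  70  80]
[23.  23.5 23.3 23.7 23.8 24.1 24.3 25.7 26.1 25.3 25.7 25.5 25.4 26.  26.3 26.1 25.8]
circle centre [1.1 1.5] r 24.227516094448386 back ahead 165.41503570676198
circle centre [2.6 1.3] r 22.85694953967252 back ahead 165.6057144226188
28.1833 49.88029718399048 30.428809798916248
the job is handed in; nothing more can be done
None
```

The job is handed in at 28.2 s: by my measurements the pin is fully home and released, and the spread ring lies on the washer around the stub, held in the squeezed pliers (50 N); no verdict was returned, and I viewed 11 pictures, one over the limit of 10.

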